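Slide the spare wheel and the label roll into their bays of a divided tote

ROBOT

A 6-joint arm with a two-finger parallel gripper is mounted at the origin on a cart in front of the work surface, level with it; the furniture and walls round the work are solid. World frame = base frame: x ahead of the robot, y to its left, z up, the work surface at z = 0. Lengths are in m, angles in rad, forces in N, time in s.
With the tool pointing down it reaches from about 0.375 to 0.975 m from the base axis. Payload 3.8 kg.
Tool frame: the origin (TCP) lies at the very end of the fingers, on their centre line; the grasp point (between the pads) lies 19 mm behind it; z points along the fingers, y is the line along which they close (so a half turn about z gives the same grasp; the last joint's range is limited). The gripper opens to 85 mm and grips with 20 to 120 N. Pads are 22 mm wide; open, the fingers measure 114 mm over their backs; the gripper's body (76 mm by 85 mm) begins 54 mm behind the grasp point. The pads swing forward as they close: fully open they stand 13 mm farther back than shut.
Start: joints at [-1.19, 0.264, 1.604, -0, 1.274, -0.037], TCP at [0.274, -0.617, 0.231] pointing down, gripper open.
Joint ranges: [-2.63, 2.63], [-0.94, 2.18], [0.31, 2.57], [-1.31, 4.45], [0, 2.66], [-2.55, 2.55]. Speed limits (rad/s): [2.57, 2.57, 3.14, 3.14, 3.14, 3.14].

INTERFACE

Orientations are given as a rotation vector (axis times angle).
In Python, from workcell import read_state, read_camera, calibration, finish_job gives the robot as it stands.
- The arm moves only by the tool step_arm, never from a script. Its argument "commands" is a list of rows, each an object of numbers: "fingers": the gripper's target within -1 to 1 (shut at 1, half-way at 0, fully open at -1); "dx", "dy", "dz": the shift along the tool's x, y, z in m; "roll": the turn about the tool's z in degrees. In form: [{"fingers": .., "dx": .., "dy": .., "dz": .., "roll": ..}, ...]. A call has 1 to 8 rows; each row is the pose to reach, as a shift and turn from the pose commanded when the call began, along the tool's axes at that moment; what a row does not reach only later rows make up. A row lasts 1/8 s, in which the tool goes at most 62.5 mm and 10.7 degrees, less where a joint would pass 70% of its speed; a pose out of reach is approached as far as the arm can. A call with a gripper value outside its range is refused whole. The fingers move at their own pace and stop on an object; "squeeze" is the grip in N (left out, the last holds). Time passes only in rows, so rows that repeat a pose let the fingers close. It gives the time, the measured TCP pose, the force, the opening and the grip force at its end, in the units of the state.
- read_state(): the state, without advancing time (a new reading comes with each control period).
- read_camera(name): name is "scene" or "top" or "wrist"; returns (picture, depth): 384x512x3 uint8, blue, green, red; 384x512 float32, m along the optical axis (not along the pixel's ray), 0 where there is no reading.
- calibration(name): a dict with "intrinsics" (3x3 intrinsics, pixels), "k1" (the pictures are not rectified: a ray, as slopes to the right and down, at radius r is drawn at 1 + k1 r^2 times it, then the intrinsics apply), "world_to_cam" (4x4, takes a point from world to camera coordinates). Camera axes: x right, y up, looking along -z (the intrinsics and any distortion apply to the point x, -y, -z); pixel columns grow to the right and rows downward; lengths in m; the calibration is good to about 2 mm. A picture is of the moment at which its call begins: read the wrist's pose just before it. calibration takes no time and is no camera call; for the wrist camera it gives the pose at the moment of the call.
- finish_job(): hands the job in; it is judged then, once.
The state is a dict: "time": time; "q": joint angles; "joint_vel": joint speeds; "joint_torque": joint torques, N m; "tool_pos": TCP position; "tcp_rot": TCP orientation; "wrist_force": force on the tool from outside, world axes, zero at the start; "torque": the same for the moment, N m; "width": opening from 0.0 (shut) to 1.0 (fully open); "grip_force": force on a finger pad.
Only numpy, scipy, OpenCV 4.12 (cv2) and the standard library are available. Lean on these libraries where they do the work, as an engineer would, in place of code of your own. Each camera call takes 0.05 s, during which the arm holds its last target. There are 200 camera calls.

TASK

Put away the loose spare skate wheel and the loose roll of labels that lie on the white table: slide each across the table, without lifting it or tipping it over, into the bay of the divided tote that fits its size, and press it in until the spring catches have closed behind it and the sprung back plate holds it firmly against them. Do not shift or turn the tote by more than half a centimetre, leave the tape roll where it is in the tote, and do not knock over or push aside the two bolts standing on the table.

Things in the scene. Friction and masses are not known exactly. Their poses are not given: they have to be found in the camera images.
- tote: Loose heavy bare-metal divided tote, 4 kg, 260 mm wide, three bays side by side, open on top and at the front (towards the robot). Walls 5 mm thick, 40 mm high; its paper-thin floor makes no step. Origin at table height, mid-width, on the front line of the wall ends; x points into the bays, y to the left across them, z up. A push of about 13 to 25 N (friction and mass vary) slides it along the table.
- wheel_bay (a point): Middle of the mouth of the small bay (leftmost, 55 mm clear width, 95 mm deep, 96 mm left of the tote's middle), 8 mm above the table; x points into the bay, y left. A thin sheet liner inside it is set at a depth nobody has measured: two sprung catches with 4 mm round nubs stand 25 to 45 mm inside the mouth, 10 mm closer together than the wheel is wide; a sprung plate stands behind them.
- label_bay (a point): Middle of the mouth of the middle-sized bay (rightmost, 77 mm clear width, 110 mm deep, 85 mm right of the tote's middle), 8 mm above the table; axes as wheel_bay. The same kind of liner at its own unknown depth (catch nubs 25 to 45 mm inside the mouth). In both bays the part's axis ends 16 mm (wheel) or 19 mm (roll) beyond the nubs when held.
- wheel_plate (a joint): How far the sprung back plate of the small bay is pushed in, relative to its liner: 0 at rest, 8.5 mm at its hard stop; about 2 to 5 mm while the wheel is held between plate and catches. Its spring is about 1 to 2 N; getting the wheel past the catches takes roughly 5 to 12 N, after which the plate gives to its stop and the push rises.
- label_plate (a joint): The same for the back plate of the middle-sized bay and the label roll. A part that stops short of the catches, or that is let go between them, leaves the plate at 0.
- tape_home (a point): Point on the tote, 8 mm above the table, on the axis of the tape roll as it sits in the wide bay (the one between the others, 102 mm wide, 96 mm deep).
- wheel_c (a point): Centre (half-way up, 8 mm above its underside) of the loose spare skate wheel, a disc of 46.6 mm diameter and 16 mm height, 18 g, lying flat on the white table. z up along its axis.
- label_roll_c (a point): Centre (half-way up, 30 mm above its underside) of the loose roll of white labels, 69 mm diameter, 60 mm high, 140 g, standing on end on the white table. z up along its axis.
- tape_roll_c (a point): Centre (half-way up, 24 mm above its underside) of the roll of packing tape, 94 mm diameter, 48 mm high, that is already in the wide bay.
- wheel: The same spare wheel; origin in the middle of its underside.
- label_roll: The same label roll; origin in the middle of its underside.
- bolt_a: Loose bolt standing on its hexagon head (17 mm across, 42 mm high) on the white table left of the loose parts, to be left alone; origin in the middle of its underside.
- bolt_b: Another such bolt, standing to the left of the tote, to be left alone; origin in the middle of its underside.
Things that resemble listed ones, but are neither listed nor needed, are in the scene too. Leave any black or red look-alike of the label_roll alone.

How it is judged:
By the outcome, as a careful person would: the job done as asked, in the order asked, and still so for the second after the job is handed in, with the robot touching nothing.
It also fails if it takes over 72 s, if anything falls off the work surface, if the arm or the gripper's body presses on something with over 40 N, if the wrist force passes 120 N, or if a joint passes its speed limit or range.

## Working session

There is one attempt and no reset: what is moved stays moved. The work goes in short steps, Python scripts to look and compute and a tool call to move; the robot and the scene stay as the last step left them, time stands still between calls to the robot, and variables do not carry over. Pictures are saved under pics/ and viewed, at most 10 in all, crops included, and the job is handed in when it is done.

Besides the shell and the picture viewer there is one more tool, called as a command line: name --argument value ..., lists and objects as JSON in quotes. step_arm: Moves the arm, as the interface text tells. Its arguments: {"type":"object","properties":{"commands":{"type":"array","items":{"type":"object","properties":{"fingers":{"type":"number"},"dx":{"type":"number"},"dy":{"type":"number"},"dz":{"type":"number"},"roll":{"type":"number"}}}},"squeeze":{"type":"number"}},"required":["commands"]}

```bash
ls; mkdir -p pics
python3 - <<'E'
from workcell import *
import cv2,numpy as np
s=read_state(); print(s)
for n in("scene","top"):
    im,d=read_camera(n); cv2.imwrite(f"pics/{n}0.png",im); np.save(f"pics/{n}0.npy",d); c=calibration(n); print(n,c)
a=cv2.imread("pics/top0.png");cv2.imwrite("pics/top0b.png",cv2.resize(a,(800,600)))
E
```

```text
pics
{'time': 0.0, 'q': array([-1.18990547e+00,  2.64777662e-01,  1.60536934e+00,  1.39813398e-05,
        1.27366079e+00, -3.68951173e-02]), 'joint_vel': array([ 2.22504739e-04, -2.08513584e-04, -3.25698854e-04, -6.75697567e-05,
       -1.17557845e-03, -4.29639763e-04]), 'joint_torque': array([-3.05671201e-03, -5.15120816e+01, -3.67309892e+01, -4.23523816e-04,
        1.29730452e-02,  1.04209260e-06]), 'tool_pos': array([ 0.27361255, -0.61627599,  0.229948  ]), 'tcp_rot': array([-3.07116187e+00, -6.51034924e-01,  5.74443202e-04]), 'wrist_force': array([ 0.6042971 ,  0.33240605, -0.70383671]), 'torque': array([ 0.02666879,  0.01573989, -0.05341279]), 'grip_force': 0.0, 'width': 0.997943525197141}
scene {'intrinsics': array([[469.33657826,   0.        , 260.02838483],
       [  0.        , 469.33657826, 189.11810221],
       [  0.        ,   0.        ,   1.        ]]), 'k1': -0.038741395592317075, 'world_to_cam': array([[-0.89898306, -0.43771921,  0.01521029,  0.53404539],
       [ 0.2702592 , -0.52705786,  0.80571085, -0.14274218],
       [-0.34465841,  0.72843113,  0.59211373, -1.58790172],
       [ 0.        ,  0.        ,  0.        ,  1.        ]])}
top {'intrinsics': array([[431.60227207,   0.        , 249.46748309],
       [  0.        , 431.60227207, 192.71822488],
       [  0.        ,   0.        ,   1.        ]]), 'k1': -0.12606673121151374, 'world_to_cam': array([[-2.34353386e-02, -9.99705355e-01, -6.32361221e-03,
         1.35703243e-01],
       [ 9.74461341e-01, -2.42556708e-02,  2.23241479e-01,
        -5.34055544e-01],
       [-2.23329085e-01, -9.30375984e-04,  9.74742660e-01,
        -1.39219561e+00],
       [ 0.00000000e+00,  0.00000000e+00,  0.00000000e+00,
         1.00000000e+00]])}
```

View pics/top0b.png

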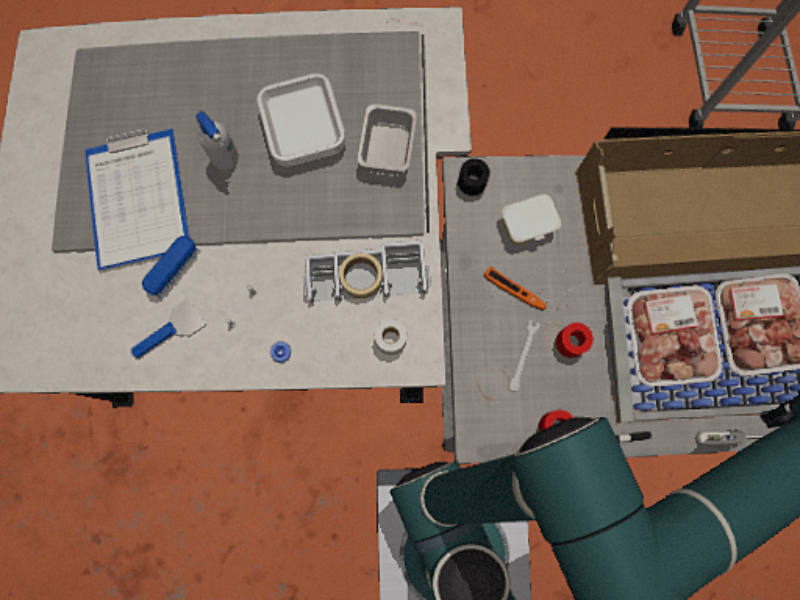

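View pics/scene0.png

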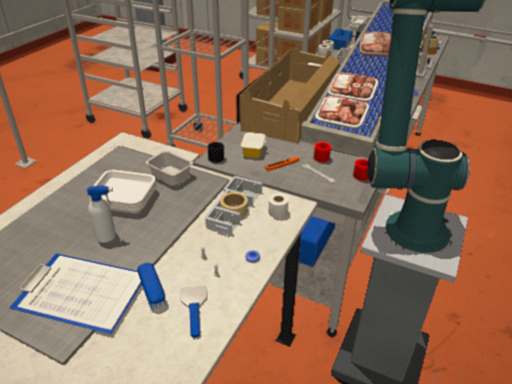

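Top view (800x600 px): blue wheel at (281,352), white label roll at (391,336), tote at about (365,272), bolts at (231,324) and (252,292). Look-alikes of the roll are black (473,177) and red (575,340) and (555,420). Only the white one at (391,336) is on the white table and fits the description.

```bash
cat > h.py <<'E'
import numpy as np, cv2, json
from workcell import *
def ray(c,px):
    K=c["intrinsics"];W=c["world_to_cam"]
    p=np.atleast_2d(np.float64(px))
    u=cv2.undistortPoints(p[:,None],K,np.array([c["k1"],0,0,0.]))[:,0]
    d=np.c_[u[:,0],-u[:,1],-np.ones(len(u))]@W[:3,:3]
    o=-W[:3,:3].T@W[:3,3]
    return o,d
def plane(c,px,z):
    o,d=ray(c,px); return o+d*((z-o[2])/d[:,2])[:,None]
def tri(rs):
    A=0;b=0
    for o,d in rs:
        d=d.ravel()/np.linalg.norm(d); M=np.eye(3)-np.outer(d,d); A=A+M;b=b+M@o
    return np.linalg.solve(A,b)
def proj(c,P):
    W=c["world_to_cam"];K=c["intrinsics"];q=np.atleast_2d(P)@W[:3,:3].T+W[:3,3]
    s=np.c_[q[:,0],-q[:,1]]/-q[:,2:3]; r2=(s**2).sum(1,keepdims=True)
    s=s*(1+c["k1"]*r2); return s@K[:2,:2].T+K[:2,2]
def snap(n,f):
    c=calibration(n);im,d=read_camera(n);cv2.imwrite(f"pics/{f}.png",im);np.savez(f"pics/{f}.npz",d=d,**c);return im,d,c
def load(f):
    z=np.load(f"pics/{f}.npz");return cv2.imread(f"pics/{f}.png"),z["d"],{k:(z[k] if z[k].ndim else float(z[k])) for k in("intrinsics","k1","world_to_cam")}
E
python3 - <<'E'
from h import *
c=calibration("top"); k=.64
for n,p,z in [("wheel",(281,352),.016),("label",(391,334),.06),("tape",(361,275),.048),("boltA",(231,324),.02),("boltB",(252,292),.02),("toteL",(307,300),0.02),("toteR",(428,293),.02),("tableBR",(443,386),0),("tableBL",(0,391),0)]:
    print(n,plane(c,np.array(p)*k,z).round(3))
s=read_state();w=calibration("wrist");
W=w["world_to_cam"];print(W.round(3),w["intrinsics"],w["k1"]); print("cam",-W[:3,:3].T@W[:3,3]-s["tool_pos"])
R=cv2.Rodrigues(s["tcp_rot"])[0];print(R.round(3)); print(R.T@(-W[:3,:3].T@W[:3,3]-s["tool_pos"]))
E
```

```text
wheel [[0.439 0.364 0.016]]
label [[0.465 0.122 0.06 ]]
tape [[0.6   0.185 0.048]]
boltA [[0.503 0.476 0.02 ]]
boltB [[0.575 0.431 0.02 ]]
toteL [[0.554 0.307 0.02 ]]
toteR [[0.563 0.037 0.02 ]]
tableBR [[0.358 0.011 0.   ]]
tableBL [[0.362 1.023 0.   ]]
[[ 0.406 -0.914 -0.002 -0.674]
 [ 0.871  0.387 -0.303  0.039]
 [ 0.278  0.121  0.953 -0.38 ]
 [ 0.     0.     0.     1.   ]] [[289.06819447   0.         254.34324174]
 [  0.         289.06819447 190.7554245 ]
 [  0.           0.           1.        ]] -0.020861942578933573
cam [0.07146702 0.03112694 0.14217092]
[[ 0.914  0.406 -0.001]
 [ 0.406 -0.914  0.002]
 [ 0.    -0.002 -1.   ]]
[ 0.07795677  0.00026656 -0.14216772]
```

step_arm --commands '[{"fingers": -1,"dx": 0.04,"dy": -0.048,"dz": -0.01,"roll": 2},{"fingers": -1,"dx": 0.08,"dy": -0.096,"dz": -0.02,"roll": 5},{"fingers": -1,"dx": 0.12,"dy": -0.144,"dz": -0.03,"roll": 8},{"fingers": -1,"dx": 0.16,"dy": -0.192,"dz": -0.03,"roll": 11},{"fingers": -1,"dx": 0.2,"dy": -0.24,"dz": -0.03,"roll": 14},{"fingers": -1,"dx": 0.235,"dy": -0.29,"dz": -0.03,"roll": 17},{"fingers": -1,"dx": 0.27,"dy": -0.34,"dz": -0.03,"roll": 20},{"fingers": -1,"dx": 0.305,"dy": -0.39,"dz": -0.03,"roll": 24}]'

```text
time: 1.1
tool_pos: [0.3941, -0.1347, 0.261]
tcp_rot: [-3.141, 0.006, -0.0]
wrist_force: [2.1, -0.2, -0.1]
width: 1.0
grip_force: 0.0
```

step_arm --commands '[{"fingers": -1,"dx": 0.005,"dy": -0.055,"dz": 0},{"fingers": -1,"dx": 0.01,"dy": -0.11,"dz": 0},{"fingers": -1,"dx": 0.015,"dy": -0.165,"dz": 0},{"fingers": -1,"dx": 0.02,"dy": -0.22,"dz": 0},{"fingers": 0,"dx": 0.02,"dy": -0.27,"dz": 0},{"fingers": 1,"dx": 0.02,"dy": -0.3,"dz": 0},{"fingers": 1,"dx": 0.02,"dy": -0.3,"dz": 0},{"fingers": 1,"dx": 0.02,"dy": -0.3,"dz": 0}]'

```text
invalid input
```

Run:
```python
from h import *
s=read_state();print(s["time"],s["tool_pos"],s["tcp_rot"],s["joint_vel"].round(3),s["width"])
im,d,c=snap("wrist","w1"); cv2.imwrite("pics/w1b.png",cv2.resize(im,(800,600),interpolation=cv2.INTER_CUBIC))
```

```text
1.1 [ 0.39414554 -0.13474023  0.26102896] [-3.14147623e+00  5.95157244e-03 -3.52136369e-04] [ 1.12  -0.211  0.158  0.002  0.043  1.663] 1.0000444366922807
```

View pics/w1b.png

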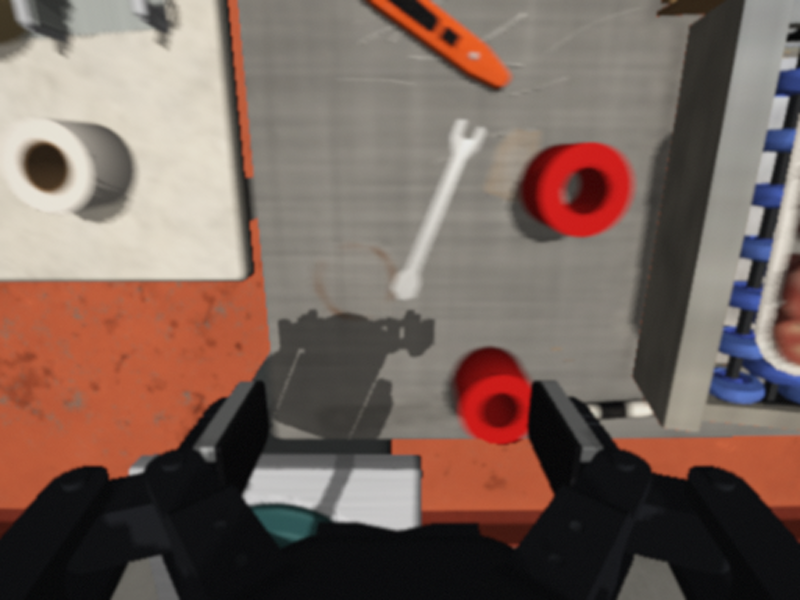

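This mid-transit view shows the white roll at (50,165) on the white table and the two red look-alikes at (577,190) and (497,400) on the grey surface. The move call was refused, so I'll repeat it with every field filled in.

step_arm --commands '[{"fingers": -1,"dx": 0.005,"dy": -0.055,"dz": 0,"roll": 0},{"fingers": -1,"dx": 0.01,"dy": -0.11,"dz": 0,"roll": 0},{"fingers": -1,"dx": 0.015,"dy": -0.165,"dz": 0,"roll": 0},{"fingers": -1,"dx": 0.02,"dy": -0.22,"dz": 0,"roll": 0},{"fingers": 0,"dx": 0.02,"dy": -0.27,"dz": 0,"roll": 0},{"fingers": 1,"dx": 0.02,"dy": -0.3,"dz": 0,"roll": 0},{"fingers": 1,"dx": 0.02,"dy": -0.3,"dz": 0,"roll": 0},{"fingers": 1,"dx": 0.02,"dy": -0.3,"dz": 0,"roll": 0}]'

```text
time: 2.15
tool_pos: [0.4145, 0.1626, 0.2609]
tcp_rot: [3.141, -0.001, -0.001]
wrist_force: [-0.2, 0.3, -0.6]
width: 0.141
grip_force: 0.0
```

Run:
```python
from h import *
s=read_state();print(s["time"],s["tool_pos"],s["tcp_rot"],s["joint_vel"].round(3),s["width"])
im,d,c=snap("wrist","w2"); cv2.imwrite("pics/w2b.png",cv2.resize(im,(800,600),interpolation=cv2.INTER_CUBIC))
```

```text
2.15 [0.41452659 0.16255736 0.26087592] [ 3.14069205e+00 -1.08714751e-03 -1.17826652e-03] [-0.018 -0.007  0.001  0.001 -0.001  0.005] 0.14144836060327592
```

View pics/w2b.png

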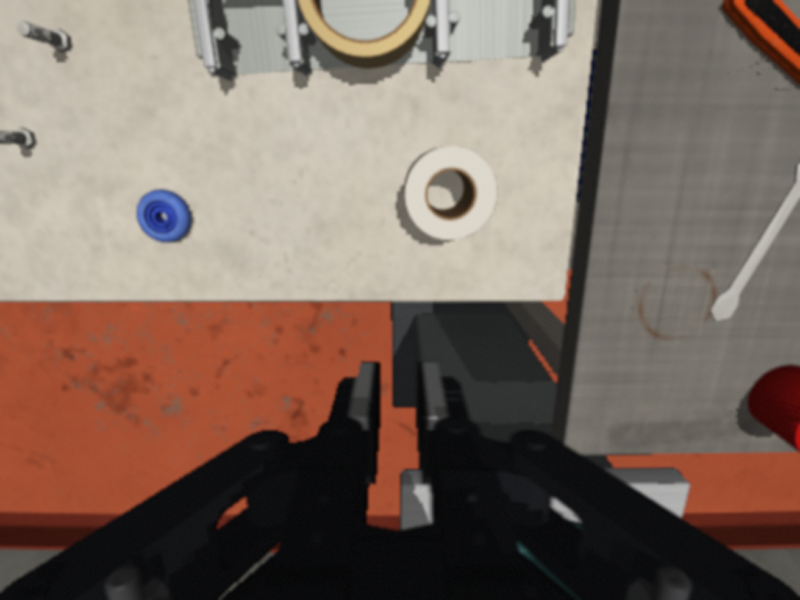

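The view shows the wheel at (163,216), white roll at (450,193), four tote wall ends at about (213,70), (297,62), (441,55) and (562,45), and bolts at (65,40) and (27,138). I'll move forward to take a second view with the whole tote in it.

step_arm --commands '[{"fingers": 1,"dx": 0.05,"dy": -0.01,"dz": 0,"roll": 0},{"fingers": 1,"dx": 0.1,"dy": -0.02,"dz": 0,"roll": 0},{"fingers": 1,"dx": 0.11,"dy": -0.02,"dz": 0,"roll": 0},{"fingers": 1,"dx": 0.11,"dy": -0.02,"dz": 0,"roll": 0}]'

```text
time: 2.7
tool_pos: [0.5248, 0.1818, 0.2608]
tcp_rot: [3.141, -0.005, -0.002]
wrist_force: [-0.5, -0.4, -0.1]
width: -0.001
grip_force: 0.0
```

Run:
```python
from h import *
s=read_state();print(s["time"],s["tool_pos"],s["tcp_rot"],s["joint_vel"].round(3),s["width"])
im,d,c=snap("wrist","w3"); cv2.imwrite("pics/w3b.png",cv2.resize(im,(800,600),interpolation=cv2.INTER_CUBIC))
```

```text
2.7 [0.52483269 0.18177523 0.26077336] [ 3.14097477e+00 -4.80227634e-03 -2.47378746e-03] [ 0.014 -0.033  0.027  0.003  0.008  0.004] -0.0010301617557407837
```

View pics/w3b.png

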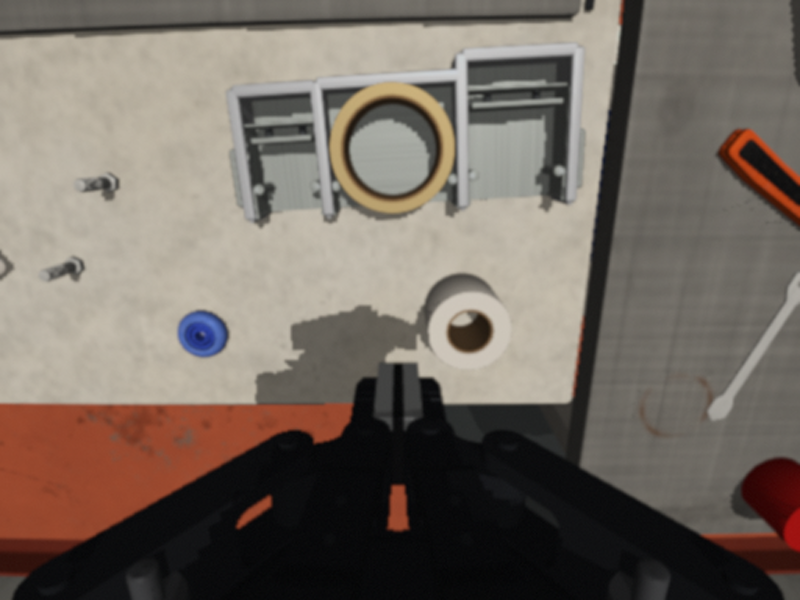

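```bash
cat > m.py <<'E'
from h import *
from scipy import ndimage as nd
def cloud(f):
    im,d,c=load(f); v,u=np.mgrid[0:384,0:512]; px=np.c_[u.ravel(),v.ravel()]
    o,r=ray(c,px); W=c["world_to_cam"]
    P=o+r*d.ravel()[:,None]   # r has unit depth along axis
    return im,d,c,P.reshape(384,512,3)
E
python3 - <<'E'
from m import *
R={}
for f in("w2","w3"):
    im,d,c,P=cloud(f); hsv=cv2.cvtColor(im,cv2.COLOR_BGR2HSV)
    blue=(hsv[...,0]>100)&(hsv[...,0]<130)&(hsv[...,1]>120)&(hsv[...,2]>60)&(P[...,1]>.2)&(P[...,1]<.5)&(P[...,0]<.52)
    lab,n=nd.label(blue);k=1+np.argmax(nd.sum(blue,lab,range(1,n+1)));cn,_=cv2.findContours((lab==k).astype(np.uint8),0,1)
    (x,y),r=cv2.minEnclosingCircle(cn[0]);el=cv2.fitEllipse(cv2.convexHull(cn[0]))
    print(f,"wheel",(x,y,r),el, plane(c,(x,y),.012).round(4), "depth z",np.median(P[lab==k],0).round(4), plane(c,cn[0][:,0],.012).mean(0).round(4))
    # roll top: pixels by depth height
    m=(abs(P[...,2]-.06)<.008)&(P[...,0]<.53)&(P[...,0]>.40)&(P[...,1]<.2)&(P[...,1]>.05)&(d>0)
    lab,n=nd.label(m);k=1+np.argmax(nd.sum(m,lab,range(1,n+1)));cn,_=cv2.findContours((lab==k).astype(np.uint8),0,1);cn=max(cn,key=cv2.contourArea)
    el=cv2.fitEllipse(cv2.convexHull(cn));print("roll",el,plane(c,el[0],.06).round(4),"z",np.median(P[lab==k][:,2]).round(4))
    R[f]=(ray(c,(x,y)),ray(c,el[0]))
    t=P[(abs(P[...,0]-.4)<.06)&(P[...,1]>.2)&(P[...,1]<.32)&(d>0)]
    print("table z",np.median(t[:,2]),t[:,2].std())
    q=P[(P[...,2]>.03)&(P[...,2]<.05)&(P[...,0]>.5)&(P[...,0]<.75)&(P[...,1]>-.02)&(P[...,1]<.36)&(d>0)]
    print("wall z",np.median(q[:,2]),np.percentile(q,[1,99],0).round(3))
print("tri wheel",tri([R["w2"][0],R["w3"][0]]),"roll",tri([R["w2"][1],R["w3"][1]]))
E2=0
E
```

```text
w2 wheel (104.58333587646484, 137.5833282470703, 17.21967887878418) ((104.55612182617188, 137.78875732421875), (29.593441009521484, 34.34587097167969), 127.9225845336914) [[0.4432 0.3644 0.012 ]] depth z [0.443  0.3636 0.0138] [0.4428 0.3647 0.012 ]
roll ((288.1341247558594, 122.82952117919922), (58.525882720947266, 60.172950744628906), 34.76495361328125) [[0.4658 0.1231 0.06  ]] z 0.0591
table z 0.3247740073784747 0.16816810364146478
wall z 0.042262416247702994 [[0.554 0.037 0.03 ]
 [0.597 0.311 0.049]]
w3 wheel (129.5, 213.0, 14.840922355651855) ((129.3265838623047, 213.30545043945312), (26.783727645874023, 29.82332420349121), 110.09362030029297) [[0.4443 0.3644 0.012 ]] depth z [0.4443 0.3641 0.0136] [0.4436 0.3646 0.012 ]
roll ((300.13861083984375, 210.08578491210938), (51.10995864868164, 54.064090728759766), 76.86420440673828) [[0.4672 0.1235 0.06  ]] z 0.059
table z -0.0007729601360103033 0.0007529213094076626
wall z 0.042307720167993945 [[0.56  0.043 0.03 ]
 [0.677 0.307 0.049]]
tri wheel [0.44277674 0.36620786 0.00827367] roll [0.46543303 0.12267754 0.05540477]
```

Run:
```python
from m import *
# rectified overhead map at z=0.04 from w3: 0.5 mm/px
_,_,c=load("w3");im=cv2.imread("pics/w3.png")
xs=np.arange(.70,.50,-.0004);ys=np.arange(.34,.02,-.0004)
X,Y=np.meshgrid(xs,ys,indexing="ij");uv=proj(c,np.c_[X.ravel(),Y.ravel(),np.full(X.size,.04)]).reshape(*X.shape,2).astype(np.float32)
o=cv2.remap(im,uv[...,0],uv[...,1],cv2.INTER_CUBIC)
for y in np.arange(.02,.34,.02):
    k=int(round((.34-y)/.0004));cv2.putText(o,f"{y*100:.0f}",(k-8,10),0,.35,(0,0,255));cv2.line(o,(k,12),(k,18),(0,0,255),1)
for x in np.arange(.52,.70,.02):
    k=int(round((.70-x)/.0004));cv2.putText(o,f"{x*100:.0f}",(0,k+4),0,.35,(0,0,255));cv2.line(o,(18,k),(24,k),(0,0,255),1)
print(o.shape);cv2.imwrite("pics/rect.png",o)
```

```text
(500, 800, 3)
```

View pics/rect.png

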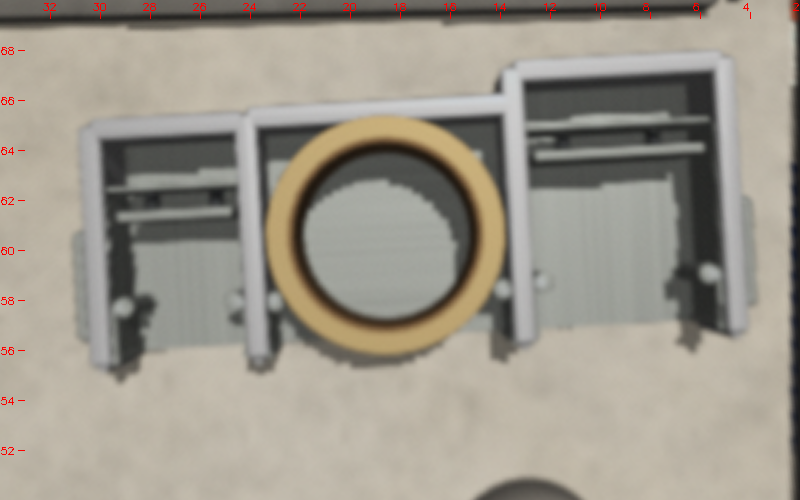

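The rectified map at wall-top height shows the wall ends at px (102,367), (260,360), (526,342) and (737,332), so tote yaw is about +3°. Catch posts are at about (123,307)/(237,302) on the left and (541,282)/(710,273) on the right, and the tape sits in the middle. The white roll is the only look-alike on the white table. Next I'll triangulate the wall ends and nubs and check the finger geometry.

```bash
python3 - <<'E'
from m import *
_,_,c2,P2=cloud("w2");_,d3,c3,P3=cloud("w3");k=.64
pts={"W1":((213,69),(251,214)),"W2":((297,63),(327,211)),"W3":((441,55),(463,205)),"W4":((562,44),(572,200)),
"nL1":((219,34),(258,190)),"nR1":((453,17),(472,174)),"nR2":((548,12),(558,171))}
for n,(a,b) in pts.items():
    print(n,tri([ray(c2,np.array(a)*k),ray(c3,np.array(b)*k)]).round(4),plane(c3,np.array(b)*k,.04).round(4))
# finger geometry in tool frame (w3: tool at .5248,.1818,.2608)
for p in [(399,362),(378,375),(420,375),(380,413),(360,385),(440,385),(355,425),(290,440)]:
    u,v=int(p[0]*k),int(p[1]*k); print(p,(P3[v,u]-[.5248,.1818,.2608]).round(4), plane(c3,(p[0]*k,p[1]*k),.2608)[0,:2].round(4)-[.5248,.1818])
E
python3 - <<'E'
import cv2
a=cv2.imread("pics/w3.png");b=cv2.imread("pics/w2.png")
o=cv2.hconcat([cv2.resize(a[45:145,130:390][:, :260],(780,300),interpolation=2)])
p=cv2.resize(b[0:100,110:370],(780,300),interpolation=2)
cv2.imwrite("pics/crop.png",cv2.vconcat([o,p]))
E
```

```text
W1 [0.5556 0.3038 0.0228] [[0.5577 0.2984 0.04  ]]
W2 [0.5584 0.2387 0.0275] [[0.5597 0.2376 0.04  ]]
W3 [0.5631 0.1292 0.0318] [[0.5641 0.1296 0.04  ]]
W4 [0.5683 0.0446 0.0432] [[0.568  0.0433 0.04  ]]
nL1 [0.5762 0.2915 0.0373] [[0.5764 0.291  0.04  ]]
nR1 [0.5876 0.1222 0.0329] [[0.5879 0.1235 0.04  ]]
nR2 [0.5901 0.0551 0.0367] [[0.5901 0.0567 0.04  ]]
(399, 362) [-0.1162 -0.0008 -0.2622] [ 0.0096 -0.0007]
(378, 375) [-0.1308  0.0209 -0.2608] [0.0046 0.0066]
(420, 375) [-0.1316 -0.021  -0.2622] [ 0.0046 -0.008 ]
(380, 413) [0.0119 0.0046 0.0357] [-0.0106  0.0062]
(360, 385) [0.0075 0.0121 0.012 ] [0.0007 0.013 ]
(440, 385) [ 0.0066 -0.0137  0.0106] [ 0.0006 -0.0151]
(355, 425) [0.0129 0.0106 0.0431] [-0.0156  0.0153]
(290, 440) [0.0138 0.0256 0.0502] [-0.022   0.0395]
```

View pics/crop.png

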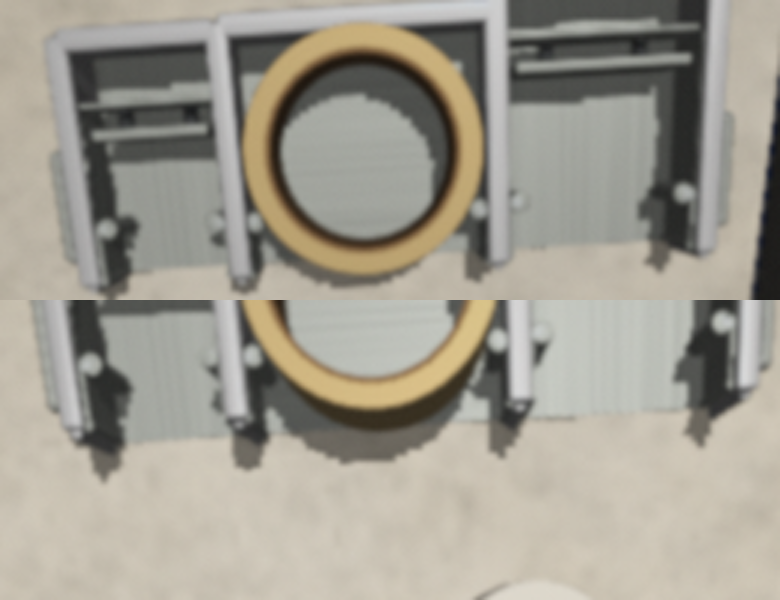

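The crop shows the catch posts: left bay at (107,229)/(217,222), right bay at (517,200)/(683,191). That puts the nubs about 25 mm inside each mouth. I'll start with the wheel: a slightly open cradle behind it, pushing it diagonally to in front of its bay.

step_arm --commands '[{"fingers": 0.3,"dx": -0.02,"dy": -0.04,"dz": 0.02,"roll": 8},{"fingers": 0.3,"dx": -0.05,"dy": -0.09,"dz": 0.04,"roll": 17},{"fingers": 0.3,"dx": -0.075,"dy": -0.14,"dz": 0.07,"roll": 26},{"fingers": 0.3,"dx": -0.1,"dy": -0.19,"dz": 0.1,"roll": 35},{"fingers": 0.3,"dx": -0.113,"dy": -0.222,"dz": 0.14,"roll": 44},{"fingers": 0.3,"dx": -0.113,"dy": -0.222,"dz": 0.18,"roll": 50.6},{"fingers": 0.3,"dx": -0.113,"dy": -0.222,"dz": 0.2,"roll": 50.6},{"fingers": 0.3,"dx": -0.113,"dy": -0.222,"dz": 0.2,"roll": 50.6}]'

```text
time: 3.75
tool_pos: [0.4449, 0.3091, 0.0271]
tcp_rot: [-2.761, 1.083, 0.177]
wrist_force: [0.5, -0.1, 0.3]
width: 0.35
grip_force: 0.0
```

Run:
```python
from h import *
s=read_state();print({k:np.round(s[k],3) for k in s}); print(cv2.Rodrigues(s["tcp_rot"])[0].round(3))
```

```text
{'time': np.float64(3.75), 'q': array([0.43 , 0.206, 2.112, 0.286, 0.803, 2.551]), 'joint_vel': array([-0.014,  0.132,  0.115,  0.131, -0.316, -0.   ]), 'joint_torque': array([ -0.101, -40.184, -28.32 ,   0.667,   0.241,   0.   ]), 'tool_pos': array([0.445, 0.309, 0.027]), 'tcp_rot': array([-2.761,  1.083,  0.177]), 'wrist_force': array([ 0.536, -0.138,  0.309]), 'torque': array([-0.112, -0.025,  0.019]), 'grip_force': np.float64(0.0), 'width': np.float64(0.35)}
[[ 0.729 -0.683 -0.048]
 [-0.662 -0.722  0.201]
 [-0.172 -0.115 -0.978]]
```

Joint 6 hit its range limit at that yaw. I'll rise, turn back, and use the half-turned tool instead, pushing with its other side.

step_arm --commands '[{"fingers": 0.3,"dx": 0,"dy": 0,"dz": -0.05,"roll": -10},{"fingers": 0.3,"dx": 0,"dy": 0,"dz": -0.09,"roll": -20},{"fingers": 0.3,"dx": 0,"dy": 0,"dz": -0.09,"roll": -30},{"fingers": 0.3,"dx": 0,"dy": 0,"dz": -0.09,"roll": -40},{"fingers": 0.3,"dx": 0,"dy": 0,"dz": -0.09,"roll": -50},{"fingers": 0.3,"dx": 0,"dy": 0,"dz": -0.09,"roll": -60},{"fingers": 0.3,"dx": 0,"dy": 0,"dz": -0.09,"roll": -70},{"fingers": 0.3,"dx": 0,"dy": 0,"dz": -0.09,"roll": -80}]'

```text
time: 4.75
tool_pos: [0.4507, 0.292, 0.1176]
tcp_rot: [-2.777, -0.945, -0.034]
wrist_force: [0.2, -0.0, -0.0]
width: 0.353
grip_force: 0.0
```

Run:
```python
from h import *
s=read_state();print({k:np.round(s[k],3) for k in s}); print(cv2.Rodrigues(s["tcp_rot"])[0].round(3))
```

```text
{'time': np.float64(4.75), 'q': array([0.395, 0.075, 2.062, 0.248, 0.982, 1.174]), 'joint_vel': array([ 1.000e-03,  3.000e-03, -1.000e-03, -0.000e+00, -1.000e-03,
       -1.382e+00]), 'joint_torque': array([-1.0000e-03, -3.6871e+01, -3.2638e+01,  9.2000e-01, -4.8000e-02,
        1.4590e+00]), 'tool_pos': array([0.451, 0.292, 0.118]), 'tcp_rot': array([-2.777, -0.945, -0.034]), 'wrist_force': array([ 0.152, -0.028, -0.001]), 'torque': array([-0.083, -0.095, -0.022]), 'grip_force': np.float64(0.0), 'width': np.float64(0.353)}
[[ 0.794  0.606 -0.044]
 [ 0.601 -0.773  0.203]
 [ 0.088 -0.188 -0.978]]
```

The clamped pose left the tool tilted by about 12° (q4 is 0.25). Overshooting joint 6's other limit, high above the table, should take the tilt back out.

step_arm --commands '[{"fingers": 0.3,"dx": 0,"dy": 0,"dz": -0.03,"roll": -10.5},{"fingers": 0.3,"dx": 0,"dy": 0,"dz": -0.06,"roll": -21},{"fingers": 0.3,"dx": 0,"dy": 0,"dz": -0.09,"roll": -31.5},{"fingers": 0.3,"dx": 0,"dy": 0,"dz": -0.12,"roll": -42},{"fingers": 0.3,"dx": 0,"dy": 0,"dz": -0.15,"roll": -52.5},{"fingers": 0.3,"dx": 0,"dy": 0,"dz": -0.15,"roll": -63},{"fingers": 0.3,"dx": 0,"dy": 0,"dz": -0.15,"roll": -73.5},{"fingers": 0.3,"dx": 0,"dy": 0,"dz": -0.15,"roll": -84}]'

```text
time: 5.75
tool_pos: [0.4572, 0.2616, 0.2643]
tcp_rot: [-1.46, -2.614, -0.235]
wrist_force: [0.0, -0.2, -0.8]
width: 0.35
grip_force: 0.0
```

step_arm --commands '[{"fingers": 0.3,"dx": 0,"dy": 0,"dz": 0,"roll": -10.5},{"fingers": 0.3,"dx": 0,"dy": 0,"dz": 0,"roll": -21},{"fingers": 0.3,"dx": 0,"dy": 0,"dz": 0,"roll": -31.5},{"fingers": 0.3,"dx": 0,"dy": 0,"dz": 0,"roll": -42},{"fingers": 0.3,"dx": 0,"dy": 0,"dz": 0,"roll": -52.5},{"fingers": 0.3,"dx": 0,"dy": 0,"dz": 0,"roll": -63},{"fingers": 0.3,"dx": 0,"dy": 0,"dz": 0,"roll": -73.5},{"fingers": 0.3,"dx": 0,"dy": 0,"dz": 0,"roll": -84}]'

```text
time: 6.75
tool_pos: [0.4572, 0.2616, 0.2641]
tcp_rot: [-0.692, 3.045, 0.327]
wrist_force: [0.3, 0.7, -1.1]
width: 0.345
grip_force: 0.0
```

```bash
cat > st.py <<'E'
from h import *
s=read_state();R=cv2.Rodrigues(s["tcp_rot"])[0]
print("t",round(float(s["time"]),2),"q",s["q"].round(3),"p",s["tool_pos"].round(4),"yaw",np.degrees(np.arctan2(R[1,0],R[0,0])).round(2),"toolz",R[:,2].round(3),"F",s["wrist_force"].round(1),"w",round(float(s["width"]),3))
E
python3 st.py
```

```text
t 6.75 q [ 0.336 -0.067  1.919  0.217  1.271 -1.745] p [0.4572 0.2616 0.2641] yaw -154.66 toolz [-0.044  0.202 -0.978] F [ 0.3  0.7 -1.1] w 0.345
```

step_arm --commands '[{"fingers": 0.3,"dx": 0,"dy": 0,"dz": 0,"roll": -10.5},{"fingers": 0.3,"dx": 0,"dy": 0,"dz": 0,"roll": -21},{"fingers": 0.3,"dx": 0,"dy": 0,"dz": 0,"roll": -31.5},{"fingers": 0.3,"dx": 0,"dy": 0,"dz": 0,"roll": -42},{"fingers": 0.3,"dx": 0,"dy": 0,"dz": 0,"roll": -50},{"fingers": 0.3,"dx": 0,"dy": 0,"dz": 0,"roll": -60},{"fingers": 0.3,"dx": 0,"dy": 0,"dz": 0,"roll": -60}]'

```text
time: 7.62
tool_pos: [0.4339, 0.3061, 0.2714]
tcp_rot: [-1.989, 2.313, 0.18]
wrist_force: [0.3, -0.0, -0.3]
width: 0.348
grip_force: 0.0
```

```bash
python3 st.py
```

```text
t 7.62 q [ 0.48  -0.079  1.909  0.141  1.257 -2.552] p [0.4339 0.3061 0.2714] yaw -98.75 toolz [-0.011  0.145 -0.989] F [ 0.3 -0.  -0.3] w 0.348
```

step_arm --commands '[{"fingers": 0.3,"dx": 0,"dy": 0,"dz": 0,"roll": -10},{"fingers": 0.3,"dx": 0,"dy": 0,"dz": 0,"roll": -20},{"fingers": 0.3,"dx": 0,"dy": 0,"dz": 0,"roll": -24},{"fingers": 0.3,"dx": 0,"dy": 0,"dz": 0,"roll": -24}]'

```text
time: 8.12
tool_pos: [0.3719, 0.3741, 0.27]
tcp_rot: [-2.311, 1.987, -0.017]
wrist_force: [-0.0, -0.1, 1.0]
width: 0.355
grip_force: 0.0
```

```bash
python3 st.py
```

```text
t 8.12 q [ 0.741 -0.104  1.931  0.     1.22  -2.552] p [0.3719 0.3741 0.27  ] yaw -81.25 toolz [ 0.069  0.064 -0.996] F [-0.  -0.1  1. ] w 0.355
```

Tilt is down to a harmless 5° (tool top leaning back, away from the bays), so I can push with the half-turned tool. I'll write a small helper that converts world targets into tool shifts.

```bash
cat > go.py <<'E'
import sys
from h import *
s=read_state();R=cv2.Rodrigues(s["tcp_rot"])[0];p=s["tool_pos"]
yaw=np.degrees(np.arctan2(R[1,0],R[0,0]))
print("t",round(float(s["time"]),2),"q",s["q"].round(2),"p",p.round(4),"yaw",yaw.round(2),"F",s["wrist_force"].round(1),"w",round(float(s["width"]),3))
for a in sys.argv[1:]:
    x,y,z,w=map(float,a.split(","));d=R.T@(np.array([x,y,z])-p);print(a,"->",d.round(4),"roll",round(yaw-w,1))
E
python3 go.py .4118,.4031,.27,129.4 .4118,.4031,.1,129.4
```

```text
t 8.12 q [ 0.74 -0.1   1.93  0.    1.22 -2.55] p [0.3719 0.3741 0.27  ] yaw -81.25 F [-0.  -0.1  1. ] w 0.355
.4118,.4031,.27,129.4 -> [-0.0226 -0.0437  0.0046] roll -210.6
.4118,.4031,.1,129.4 -> [-0.0136 -0.0304  0.1738] roll -210.6
```

step_arm --commands '[{"fingers": 0.3,"dx": -0.01,"dy": -0.02,"dz": 0.01,"roll": 10},{"fingers": 0.3,"dx": -0.02,"dy": -0.04,"dz": 0.01,"roll": 20},{"fingers": 0.3,"dx": -0.023,"dy": -0.044,"dz": 0.01,"roll": 30},{"fingers": 0.3,"dx": -0.023,"dy": -0.044,"dz": 0.01,"roll": 40},{"fingers": 0.3,"dx": -0.02,"dy": -0.04,"dz": 0.05,"roll": 50},{"fingers": 0.3,"dx": -0.018,"dy": -0.037,"dz": 0.09,"roll": 60},{"fingers": 0.3,"dx": -0.016,"dy": -0.034,"dz": 0.13,"roll": 70},{"fingers": 0.3,"dx": -0.0136,"dy": -0.0304,"dz": 0.174,"roll": 80}]'

```text
time: 9.12
tool_pos: [0.414, 0.403, 0.0996]
tcp_rot: [-0.482, 3.022, 0.082]
wrist_force: [0.4, 0.2, 0.0]
width: 0.35
grip_force: 0.0
```

step_arm --commands '[{"fingers": 0.3,"dx": 0,"dy": 0,"dz": 0,"roll": 10},{"fingers": 0.3,"dx": 0,"dy": 0,"dz": 0,"roll": 20},{"fingers": 0.3,"dx": 0,"dy": 0,"dz": 0,"roll": 30},{"fingers": 0.3,"dx": 0,"dy": 0,"dz": 0,"roll": 40},{"fingers": 0.3,"dx": 0,"dy": 0,"dz": 0,"roll": 50},{"fingers": 0.3,"dx": 0,"dy": 0,"dz": 0,"roll": 60},{"fingers": 0.3,"dx": 0,"dy": 0,"dz": 0,"roll": 69.4},{"fingers": 0.3,"dx": 0,"dy": 0,"dz": 0,"roll": 69.4}]'

```text
time: 10.12
tool_pos: [0.4137, 0.4028, 0.1003]
tcp_rot: [1.331, 2.803, 0.137]
wrist_force: [-0.3, 0.7, -0.2]
width: 0.35
grip_force: 0.0
```

```bash
python3 st.py; python3 go.py .4118,.4031,.03,129.4 .4118,.4031,.006,129.4 .506,.2883,.006,129.4
```

```text
t 10.12 q [7.280e-01 1.400e-01 2.012e+00 2.000e-03 8.940e-01 4.300e-02] p [0.4137 0.4028 0.1003] yaw 129.2 toolz [ 0.07   0.064 -0.995] F [-0.3  0.7 -0.2] w 0.35
t 10.12 q [0.73 0.14 2.01 0.   0.89 0.04] p [0.4137 0.4028 0.1003] yaw 129.2 F [-0.3  0.7 -0.2] w 0.35
.4118,.4031,.03,129.4 -> [ 0.001  -0.0079  0.0698] roll -0.2
.4118,.4031,.006,129.4 -> [ 0.0009 -0.0102  0.0937] roll -0.2
.506,.2883,.006,129.4 -> [-0.1476 -0.0097  0.0929] roll -0.2
```

step_arm --commands '[{"fingers": 0.3,"dx": 0.001,"dy": -0.004,"dz": 0.035,"roll": 0},{"fingers": 0.3,"dx": 0.001,"dy": -0.008,"dz": 0.07,"roll": 0},{"fingers": 0.3,"dx": 0.001,"dy": -0.01,"dz": 0.09,"roll": 0},{"fingers": 0.3,"dx": 0.001,"dy": -0.0102,"dz": 0.0937,"roll": 0},{"fingers": 0.3,"dx": 0.001,"dy": -0.0102,"dz": 0.0937,"roll": 0}]'

```text
time: 10.75
tool_pos: [0.412, 0.404, 0.0063]
tcp_rot: [1.33, 2.803, 0.137]
wrist_force: [-0.4, 0.4, 0.0]
width: 0.35
grip_force: 0.0
```

```bash
python3 go.py .506,.2883,.006,129.4
python3 - <<'E'
from h import *
im,d,c=snap("wrist","w4"); cv2.imwrite("pics/w4b.png",cv2.resize(im,(800,600),interpolation=2))
E
```

```text
t 10.75 q [0.73 0.27 2.07 0.   0.71 0.05] p [0.412  0.404  0.0063] yaw 129.24 F [-0.4  0.4  0. ] w 0.35
.506,.2883,.006,129.4 -> [-0.1491 -0.0003 -0.0005] roll -0.2
```

View pics/w4b.png

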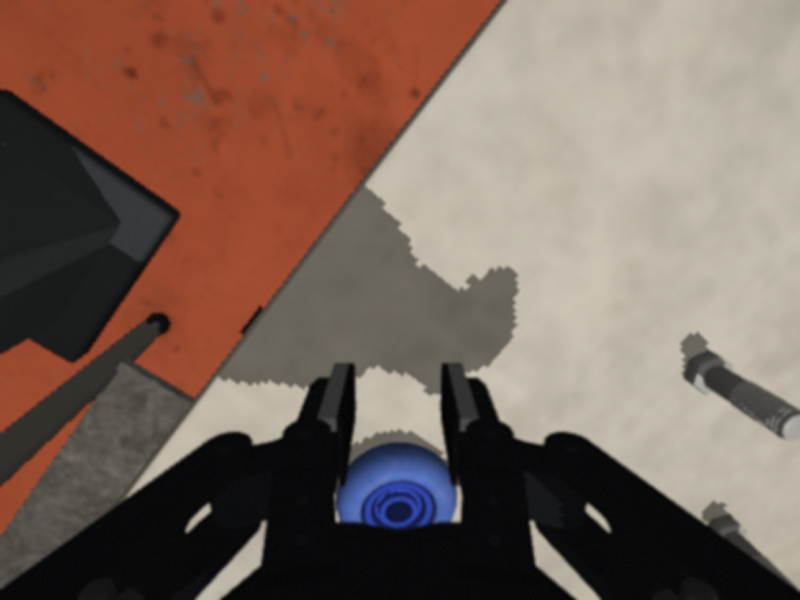

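The wheel at (398,500) sits centred in the finger gap, with both bolts well clear at the right. I'll push it along.

step_arm --commands '[{"fingers": 0.3,"dx": -0.012,"dy": 0,"dz": 0,"roll": 0},{"fingers": 0.3,"dx": -0.024,"dy": 0,"dz": 0,"roll": 0},{"fingers": 0.3,"dx": -0.036,"dy": 0,"dz": 0,"roll": 0},{"fingers": 0.3,"dx": -0.048,"dy": 0,"dz": 0,"roll": 0},{"fingers": 0.3,"dx": -0.06,"dy": 0,"dz": 0,"roll": 0},{"fingers": 0.3,"dx": -0.072,"dy": 0,"dz": 0,"roll": 0},{"fingers": 0.3,"dx": -0.084,"dy": 0,"dz": 0,"roll": 0},{"fingers": 0.3,"dx": -0.096,"dy": 0,"dz": 0,"roll": 0}]'

```text
time: 11.8
tool_pos: [0.4727, 0.3289, 0.0053]
tcp_rot: [1.331, 2.803, 0.137]
wrist_force: [-0.1, 0.2, 0.5]
width: 0.351
grip_force: 0.2
```

step_arm --commands '[{"fingers": 0.3,"dx": -0.012,"dy": 0,"dz": 0,"roll": 0},{"fingers": 0.3,"dx": -0.024,"dy": 0,"dz": 0,"roll": 0},{"fingers": 0.3,"dx": -0.036,"dy": 0,"dz": 0,"roll": 0},{"fingers": 0.3,"dx": -0.044,"dy": 0,"dz": 0,"roll": 0},{"fingers": 0.3,"dx": -0.049,"dy": 0,"dz": 0,"roll": 0},{"fingers": 0.3,"dx": -0.053,"dy": 0,"dz": 0,"roll": 0},{"fingers": 0.3,"dx": -0.053,"dy": 0,"dz": 0,"roll": 0}]'

```text
time: 12.68
tool_pos: [0.5057, 0.2883, 0.005]
tcp_rot: [1.331, 2.802, 0.137]
wrist_force: [-0.4, 0.5, 0.2]
width: 0.351
grip_force: 0.0
```

```bash
python3 st.py
python3 - <<'E'
from m import *
im,d,c=snap("top","t5"); 
hsv=cv2.cvtColor(im,cv2.COLOR_BGR2HSV);P=cloud("t5")[3]
b=(hsv[...,0]>100)&(hsv[...,0]<130)&(hsv[...,1]>120)&(P[...,1]>.2)&(P[...,1]<.5)&(P[...,0]<.6)&(P[...,0]>.38)&(P[...,2]<.04)
v,u=np.nonzero(b);print(len(u),plane(c,(u.mean(),v.mean()),.012).round(4),P[b].mean(0))
E
python3 go.py .494,.3033,.006,183
```

```text
t 12.68 q [ 0.46   0.28   2.055  0.04   0.716 -0.253] p [0.5057 0.2883 0.005 ] yaw 129.19 toolz [ 0.07   0.064 -0.995] F [-0.4  0.5  0.2] w 0.351
14 [[0.5192 0.2509 0.012 ]] [0.51875216 0.25064384 0.01443548]
t 12.72 q [ 0.46  0.28  2.05  0.04  0.72 -0.25] p [0.5056 0.2884 0.005 ] yaw 129.2 F [0.5 0.9 0.1] w 0.349
.494,.3033,.006,183 -> [ 0.0189  0.0005 -0.0009] roll -53.8
```

```bash
python3 go.py .4867,.3116,.006,129 .4867,.3116,.085,129 .42,.262,.16,183
```

```text
t 12.72 q [ 0.46  0.28  2.05  0.04  0.72 -0.25] p [0.5056 0.2884 0.005 ] yaw 129.2 F [0.5 0.9 0.1] w 0.349
.4867,.3116,.006,129 -> [ 0.0299  0.0001 -0.0008] roll 0.2
.4867,.3116,.085,129 -> [ 0.0303  0.0075 -0.0795] roll 0.2
.42,.262,.16,183 -> [ 0.0345 -0.068  -0.162 ] roll -53.8
```

step_arm --commands '[{"fingers": 0.3,"dx": 0.03,"dy": 0,"dz": -0.001,"roll": 0},{"fingers": 0.5,"dx": 0.03,"dy": 0.004,"dz": -0.04,"roll": 0},{"fingers": 0.7,"dx": 0.03,"dy": 0.008,"dz": -0.08,"roll": -10},{"fingers": 0.76,"dx": 0.034,"dy": -0.02,"dz": -0.12,"roll": -20},{"fingers": 0.76,"dx": 0.0345,"dy": -0.05,"dz": -0.162,"roll": -30},{"fingers": 0.76,"dx": 0.0345,"dy": -0.068,"dz": -0.162,"roll": -40},{"fingers": 0.76,"dx": 0.0345,"dy": -0.068,"dz": -0.162,"roll": -50},{"fingers": 0.76,"dx": 0.0345,"dy": -0.068,"dz": -0.162,"roll": -53.8}]'

```text
time: 13.72
tool_pos: [0.4196, 0.2621, 0.1603]
tcp_rot: [-0.085, 3.066, 0.096]
wrist_force: [-0.1, -0.9, -0.3]
width: 0.121
grip_force: 0.0
```

```bash
python3 st.py
cat > look.py <<'E'
import sys
from m import *
f=sys.argv[1]
for n in("top","scene"):
    im,d,c=snap(n,f+n); hsv=cv2.cvtColor(im,cv2.COLOR_BGR2HSV);P=cloud(f+n)[3]
    b=(hsv[...,0]>100)&(hsv[...,0]<130)&(hsv[...,1]>120)&(P[...,1]>.2)&(P[...,1]<.42)&(P[...,0]<.65)&(P[...,0]>.4)&(P[...,2]<.03)
    v,u=np.nonzero(b);print(n,"wheel",len(u),(u.mean(),v.mean()) if len(u) else 0,plane(c,(u.mean(),v.mean()),.013).round(4) if len(u) else 0)
E
python3 look.py s6
```

```text
t 13.72 q [ 0.492 -0.086  2.122  0.028  1.012 -1.148] p [0.4196 0.2621 0.1603] yaw -176.94 toolz [ 0.071  0.064 -0.995] F [-0.1 -0.9 -0.3] w 0.121
top wheel 0 0 0
scene wheel 79 (np.float64(243.9493670886076), np.float64(229.0632911392405)) [[0.5226 0.2696 0.013 ]]
```

```bash
python3 - <<'E'
from h import *
c=calibration("scene");im=cv2.imread("pics/scene0.png");d=np.load("pics/scene0.npy")
hsv=cv2.cvtColor(im,cv2.COLOR_BGR2HSV);b=(hsv[...,0]>100)&(hsv[...,0]<130)&(hsv[...,1]>120)
b[:, :235]=0;b[:,270:]=0;b[:240]=0;b[270:]=0
v,u=np.nonzero(b);print(len(u),plane(c,(u.mean(),v.mean()),.013))
im=cv2.imread("pics/s6scene.png");print(cv2.imwrite("pics/s6c.png",cv2.resize(im[150:270,180:340],(800,600),interpolation=2)))
E
python3 go.py .455,.2626,.03,183 .455,.2626,.005,183
```

```text
92 [[0.44047352 0.37080718 0.013     ]]
True
t 13.82 q [ 0.49 -0.09  2.12  0.03  1.01 -1.15] p [0.4197 0.2621 0.1601] yaw -177.11 F [0.5 0.1 0.1] w 0.122
.455,.2626,.03,183 -> [-0.0256 -0.0093  0.1321] roll -360.1
.455,.2626,.005,183 -> [-0.0238 -0.0108  0.157 ] roll -360.1
```

View pics/s6c.png

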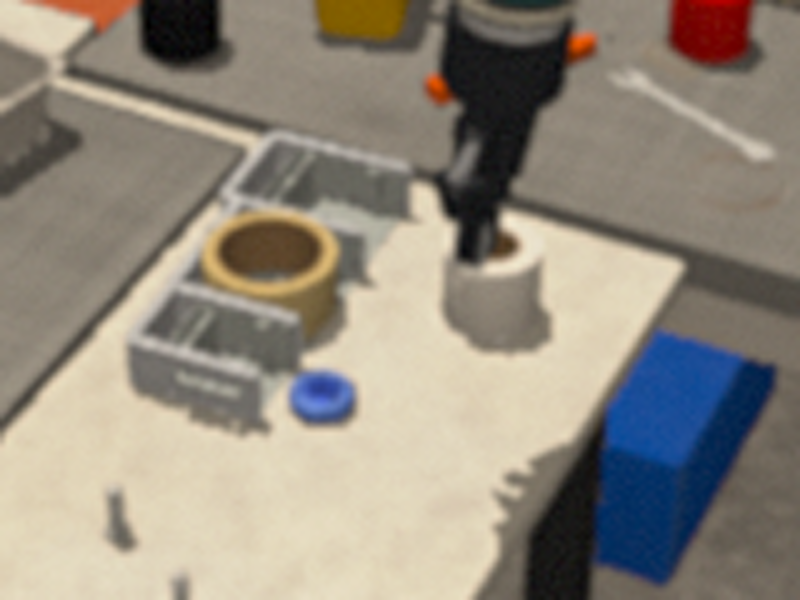

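The crop shows the wheel at (323,395) squarely in front of the small bay's mouth, the bolts standing and the roll and tote untouched. I'll go down behind it and push along the bay axis.

step_arm --commands '[{"fingers": 0.76,"dx": -0.015,"dy": -0.005,"dz": 0.05,"roll": 0},{"fingers": 0.76,"dx": -0.0256,"dy": -0.009,"dz": 0.1,"roll": 0},{"fingers": 0.76,"dx": -0.0256,"dy": -0.0093,"dz": 0.132,"roll": 0},{"fingers": 0.76,"dx": -0.024,"dy": -0.0108,"dz": 0.152,"roll": 0},{"fingers": 0.76,"dx": -0.024,"dy": -0.0108,"dz": 0.156,"roll": 0},{"fingers": 0.76,"dx": -0.024,"dy": -0.0108,"dz": 0.156,"roll": 0}]'

```text
time: 14.58
tool_pos: [0.4557, 0.2627, 0.0061]
tcp_rot: [-0.079, 3.067, 0.096]
wrist_force: [-0.3, 0.1, -0.9]
width: 0.122
grip_force: 0.0
```

```bash
python3 go.py .505,.2653,.005,183 .54,.2671,.005,183 .57,.2687,.005,183
```

```text
t 14.57 q [ 0.46  0.19  2.17  0.04  0.69 -1.2 ] p [0.4557 0.2627 0.0061] yaw -177.16 F [-0.3  0.1 -0.9] w 0.122
.505,.2653,.005,183 -> [-0.0492 -0.0002  0.0048] roll -360.2
.54,.2671,.005,183 -> [-0.0841 -0.0002  0.0073] roll -360.2
.57,.2687,.005,183 -> [-0.1141 -0.0003  0.0095] roll -360.2
```

step_arm --commands '[{"fingers": 0.76,"dx": -0.012,"dy": 0,"dz": 0.0015,"roll": 0},{"fingers": 0.76,"dx": -0.024,"dy": 0,"dz": 0.0025,"roll": 0},{"fingers": 0.76,"dx": -0.034,"dy": 0,"dz": 0.0035,"roll": 0},{"fingers": 0.76,"dx": -0.042,"dy": 0,"dz": 0.0042,"roll": 0},{"fingers": 0.76,"dx": -0.05,"dy": 0,"dz": 0.0048,"roll": 0},{"fingers": 0.76,"dx": -0.058,"dy": 0,"dz": 0.0054,"roll": 0},{"fingers": 0.76,"dx": -0.065,"dy": 0,"dz": 0.006,"roll": 0},{"fingers": 0.76,"dx": -0.065,"dy": 0,"dz": 0.006,"roll": 0}]'

```text
time: 15.58
tool_pos: [0.5213, 0.2662, 0.0048]
tcp_rot: [-0.08, 3.067, 0.096]
wrist_force: [0.4, 0.8, 0.5]
width: 0.119
grip_force: 0.0
```

```bash
python3 st.py; python3 look.py s7;python3 -c "
from h import *
im,d,c=snap('wrist','w7');cv2.imwrite('pics/w7b.png',cv2.resize(im,(800,600)))"
```

```text
t 15.57 q [ 0.411  0.286  2.047  0.046  0.718 -1.245] p [0.5213 0.2662 0.0048] yaw -177.16 toolz [ 0.071  0.064 -0.995] F [0.4 0.8 0.5] w 0.119
top wheel 0 0 0
scene wheel 55 (np.float64(235.92727272727274), np.float64(226.27272727272728)) [[0.5531 0.2693 0.013 ]]
```

step_arm --commands '[{"fingers": 0.76,"dx": -0.002,"dy": 0,"dz": 0.0001,"roll": 0},{"fingers": 0.76,"dx": -0.004,"dy": 0,"dz": 0.0002,"roll": 0},{"fingers": 0.76,"dx": -0.004,"dy": 0,"dz": 0.0002,"roll": 0}]'

```text
time: 16.1
tool_pos: [0.5249, 0.2663, 0.0049]
tcp_rot: [-0.08, 3.067, 0.096]
wrist_force: [0.4, 0.5, 0.6]
width: 0.119
grip_force: 0.0
```

step_arm --commands '[{"fingers": 0.76,"dx": -0.002,"dy": 0,"dz": 0.0001,"roll": 0},{"fingers": 0.76,"dx": -0.004,"dy": 0,"dz": 0.0002,"roll": 0},{"fingers": 0.76,"dx": -0.004,"dy": 0,"dz": 0.0002,"roll": 0}]'

```text
time: 16.48
tool_pos: [0.5286, 0.2665, 0.0048]
tcp_rot: [-0.08, 3.068, 0.096]
wrist_force: [-0.5, 0.4, -0.3]
width: 0.116
grip_force: 0.3
```

step_arm --commands '[{"fingers": 0.76,"dx": -0.002,"dy": 0,"dz": 0.0001,"roll": 0},{"fingers": 0.76,"dx": -0.004,"dy": 0,"dz": 0.0002,"roll": 0},{"fingers": 0.76,"dx": -0.004,"dy": 0,"dz": 0.0002,"roll": 0}]'

```text
time: 16.85
tool_pos: [0.5305, 0.2664, 0.0044]
tcp_rot: [-0.08, 3.072, 0.094]
wrist_force: [-6.6, 0.4, 4.2]
width: 0.118
grip_force: 3.6
```

step_arm --commands '[{"fingers": 0.76,"dx": -0.001,"dy": 0,"dz": 0,"roll": 0},{"fingers": 0.76,"dx": -0.001,"dy": 0,"dz": 0,"roll": 0}]'

```text
time: 17.1
tool_pos: [0.5308, 0.2664, 0.0044]
tcp_rot: [-0.08, 3.073, 0.094]
wrist_force: [-9.2, 1.1, 6.0]
width: 0.122
grip_force: 4.4
```

step_arm --commands '[{"fingers": 0.76,"dx": -0.001,"dy": 0,"dz": 0,"roll": 0},{"fingers": 0.76,"dx": -0.001,"dy": 0,"dz": 0,"roll": 0}]'

```text
time: 17.35
tool_pos: [0.5316, 0.2663, 0.0044]
tcp_rot: [-0.08, 3.073, 0.094]
wrist_force: [-9.2, 0.1, 6.4]
width: 0.119
grip_force: 4.7
```

The vertical force suggests the fingertip bears on the rim too high, so I'll back off, lower it 2.5 mm and push again.

step_arm --commands '[{"fingers": 0.76,"dx": 0.008,"dy": 0,"dz": 0,"roll": 0},{"fingers": 0.76,"dx": 0.008,"dy": 0,"dz": 0.0025,"roll": 0},{"fingers": 0.76,"dx": 0.008,"dy": 0,"dz": 0.0025,"roll": 0}]'

```text
time: 17.73
tool_pos: [0.5273, 0.2665, 0.002]
tcp_rot: [-0.08, 3.066, 0.096]
wrist_force: [0.4, -0.0, 0.1]
width: 0.118
grip_force: 0.0
```

```bash
python3 go.py .531,.2664,.002,183 .534,.2666,.002,183
```

```text
t 17.73 q [ 0.41  0.3   2.04  0.05  0.72 -1.25] p [0.5273 0.2665 0.002 ] yaw -177.14 F [ 0.4 -0.   0.1] w 0.118
.531,.2664,.002,183 -> [-0.0037 -0.0003  0.0002] roll -360.1
.534,.2666,.002,183 -> [-0.0067 -0.0003  0.0004] roll -360.1
```

step_arm --commands '[{"fingers": 0.76,"dx": -0.003,"dy": 0,"dz": 0.0001,"roll": 0},{"fingers": 0.76,"dx": -0.006,"dy": 0,"dz": 0.0002,"roll": 0},{"fingers": 0.76,"dx": -0.006,"dy": 0,"dz": 0.0002,"roll": 0}]'

```text
time: 18.1
tool_pos: [0.5308, 0.2665, 0.0017]
tcp_rot: [-0.08, 3.072, 0.094]
wrist_force: [-6.6, 0.1, 4.3]
width: 0.123
grip_force: 3.4
```

step_arm --commands '[{"fingers": 0.76,"dx": -0.0015,"dy": 0,"dz": 0,"roll": 0},{"fingers": 0.76,"dx": -0.0015,"dy": 0,"dz": 0,"roll": 0}]'

```text
time: 18.35
tool_pos: [0.5314, 0.2665, 0.0016]
tcp_rot: [-0.08, 3.074, 0.094]
wrist_force: [-8.5, 0.5, 5.4]
width: 0.12
grip_force: 4.4
```

step_arm --commands '[{"fingers": 0.76,"dx": -0.0005,"dy": 0,"dz": -0.0005,"roll": 0},{"fingers": 0.76,"dx": -0.001,"dy": 0,"dz": -0.0005,"roll": 0}]'

```text
time: 18.6
tool_pos: [0.5321, 0.2663, 0.0017]
tcp_rot: [-0.08, 3.074, 0.093]
wrist_force: [-8.3, 1.0, 3.7]
width: 0.119
grip_force: 4.1
```

step_arm --commands '[{"fingers": 0.76,"dx": -0.001,"dy": 0,"dz": -0.0001,"roll": 0},{"fingers": 0.76,"dx": -0.001,"dy": 0,"dz": -0.0001,"roll": 0}]'

```text
time: 18.85
tool_pos: [0.5332, 0.2663, 0.0017]
tcp_rot: [-0.08, 3.074, 0.093]
wrist_force: [-6.5, -0.1, 1.9]
width: 0.121
grip_force: 3.6
```

step_arm --commands '[{"fingers": 0.76,"dx": -0.001,"dy": 0,"dz": 0,"roll": 0},{"fingers": 0.76,"dx": -0.0015,"dy": 0,"dz": 0,"roll": 0}]'

```text
time: 19.1
tool_pos: [0.5346, 0.2664, 0.0018]
tcp_rot: [-0.08, 3.074, 0.093]
wrist_force: [-7.3, -0.2, 1.4]
width: 0.122
grip_force: 3.6
```

step_arm --commands '[{"fingers": 0.76,"dx": -0.001,"dy": 0,"dz": 0,"roll": 0},{"fingers": 0.76,"dx": -0.0015,"dy": 0,"dz": 0,"roll": 0}]'

```text
time: 19.35
tool_pos: [0.5363, 0.2665, 0.0018]
tcp_rot: [-0.08, 3.074, 0.093]
wrist_force: [-7.1, -0.2, 1.1]
width: 0.12
grip_force: 3.2
```

```bash
python3 look.py s8
python3 - <<'E'
# tote drift check: shift between scene images in a patch of tote's left wall / left side
import cv2,numpy as np
g=lambda f:np.float32(cv2.imread(f"pics/{f}.png",0))
for f in("s7scene","s8scene"):
    for n,(y0,y1,x0,x1) in {"leftwall":(214,238,200,228),"tape":(190,218,220,250),"rightwall":(176,200,225,262),"bg":(230,300,20,90)}.items():
        print(f,n,[np.round(v,2) for v in cv2.phaseCorrelate(g("s6scene")[y0:y1,x0:x1].copy(),g(f)[y0:y1,x0:x1].copy(),cv2.createHanningWindow((x1-x0,y1-y0),cv2.CV_32F))])
E
```

```text
top wheel 0 0 0
scene wheel 24 (np.float64(233.125), np.float64(224.5)) [[0.5659 0.2655 0.013 ]]
s7scene leftwall [array([ 0.1 , -0.18]), np.float64(0.92)]
s7scene tape [array([-1.31, -0.51]), np.float64(0.3)]
s7scene rightwall [array([-0.54,  0.13]), np.float64(0.49)]
s7scene bg [array([ 0.07, -0.07]), np.float64(0.92)]
s8scene leftwall [array([0.06, 0.01]), np.float64(0.98)]
s8scene tape [array([-0.69, -0.27]), np.float64(0.4)]
s8scene rightwall [array([ 0.01, -1.12]), np.float64(0.31)]
s8scene bg [array([ 0.03, -0.05]), np.float64(0.9)]
```

step_arm --commands '[{"fingers": 0.76,"dx": -0.001,"dy": 0,"dz": 0,"roll": 0},{"fingers": 0.76,"dx": -0.002,"dy": 0,"dz": 0,"roll": 0},{"fingers": 0.76,"dx": -0.003,"dy": 0,"dz": 0,"roll": 0}]'

```text
time: 19.82
tool_pos: [0.5397, 0.2666, 0.0021]
tcp_rot: [-0.08, 3.073, 0.093]
wrist_force: [-4.6, 0.4, -0.4]
width: 0.118
grip_force: 2.6
```

step_arm --commands '[{"fingers": 0.76,"dx": -0.001,"dy": 0,"dz": 0,"roll": 0},{"fingers": 0.76,"dx": -0.002,"dy": 0,"dz": 0,"roll": 0},{"fingers": 0.76,"dx": -0.003,"dy": 0,"dz": 0,"roll": 0}]'

```text
time: 20.2
tool_pos: [0.5455, 0.2674, 0.0038]
tcp_rot: [-0.08, 3.067, 0.095]
wrist_force: [-2.7, 0.3, 0.0]
width: 0.123
grip_force: 1.6
```

step_arm --commands '[{"fingers": 0.76,"dx": -0.001,"dy": 0,"dz": 0,"roll": 0},{"fingers": 0.76,"dx": -0.002,"dy": 0,"dz": 0,"roll": 0},{"fingers": 0.76,"dx": -0.003,"dy": 0,"dz": 0,"roll": 0}]'

```text
time: 20.58
tool_pos: [0.5489, 0.2677, 0.0044]
tcp_rot: [-0.08, 3.066, 0.096]
wrist_force: [-1.7, 0.6, 0.1]
width: 0.121
grip_force: 1.1
```

step_arm --commands '[{"fingers": 0.76,"dx": -0.002,"dy": 0,"dz": 0.0003,"roll": 0},{"fingers": 0.76,"dx": -0.004,"dy": 0,"dz": 0.0006,"roll": 0},{"fingers": 0.76,"dx": -0.005,"dy": 0,"dz": 0.0008,"roll": 0}]'

```text
time: 20.95
tool_pos: [0.5541, 0.268, 0.0039]
tcp_rot: [-0.08, 3.066, 0.096]
wrist_force: [0.1, 1.3, -0.2]
width: 0.114
grip_force: 0.5
```

step_arm --commands '[{"fingers": 0.76,"dx": -0.001,"dy": 0,"dz": 0.0002,"roll": 0},{"fingers": 0.76,"dx": -0.002,"dy": 0,"dz": 0.0003,"roll": 0},{"fingers": 0.76,"dx": -0.003,"dy": 0,"dz": 0.0004,"roll": 0}]'

```text
time: 21.32
tool_pos: [0.5563, 0.2681, 0.0034]
tcp_rot: [-0.08, 3.067, 0.095]
wrist_force: [-1.7, 0.2, 0.8]
width: 0.122
grip_force: 0.7
```

step_arm --commands '[{"fingers": 0.76,"dx": -0.001,"dy": 0,"dz": 0.0001,"roll": 0},{"fingers": 0.76,"dx": -0.002,"dy": 0,"dz": 0.0002,"roll": 0},{"fingers": 0.76,"dx": -0.003,"dy": 0,"dz": 0.0003,"roll": 0}]'

```text
time: 21.7
tool_pos: [0.5593, 0.2682, 0.0033]
tcp_rot: [-0.08, 3.067, 0.095]
wrist_force: [-1.6, 0.4, 0.2]
width: 0.119
grip_force: 0.6
```

step_arm --commands '[{"fingers": 0.76,"dx": -0.001,"dy": 0,"dz": 0.0001,"roll": 0},{"fingers": 0.76,"dx": -0.002,"dy": 0,"dz": 0.0002,"roll": 0}]'

```text
time: 21.95
tool_pos: [0.5612, 0.2683, 0.0032]
tcp_rot: [-0.08, 3.067, 0.095]
wrist_force: [-2.0, -0.3, 0.7]
width: 0.12
grip_force: 0.8
```

step_arm --commands '[{"fingers": 0.76,"dx": -0.001,"dy": 0,"dz": 0.0001,"roll": 0},{"fingers": 0.76,"dx": -0.0015,"dy": 0,"dz": 0.0001,"roll": 0}]'

```text
time: 22.2
tool_pos: [0.5627, 0.2684, 0.0032]
tcp_rot: [-0.08, 3.067, 0.095]
wrist_force: [-0.8, -0.2, -0.7]
width: 0.119
grip_force: 0.9
```

step_arm --commands '[{"fingers": 0.76,"dx": -0.001,"dy": 0,"dz": 0.0001,"roll": 0},{"fingers": 0.76,"dx": -0.0015,"dy": 0,"dz": 0.0001,"roll": 0}]'

```text
time: 22.45
tool_pos: [0.5643, 0.2685, 0.0032]
tcp_rot: [-0.08, 3.067, 0.095]
wrist_force: [-1.0, -0.1, 0.0]
width: 0.121
grip_force: 1.0
```

step_arm --commands '[{"fingers": 0.76,"dx": -0.001,"dy": 0,"dz": 0.0001,"roll": 0},{"fingers": 0.76,"dx": -0.0015,"dy": 0,"dz": 0.0001,"roll": 0}]'

```text
time: 22.7
tool_pos: [0.5648, 0.2684, 0.0028]
tcp_rot: [-0.08, 3.069, 0.095]
wrist_force: [-4.4, 1.2, 0.9]
width: 0.122
grip_force: 2.3
```

step_arm --commands '[{"fingers": 0.76,"dx": -0.001,"dy": 0,"dz": 0.0001,"roll": 0},{"fingers": 0.76,"dx": -0.001,"dy": 0,"dz": 0.0001,"roll": 0}]'

```text
time: 22.95
tool_pos: [0.5649, 0.2683, 0.0024]
tcp_rot: [-0.08, 3.071, 0.094]
wrist_force: [-5.7, 0.2, 0.3]
width: 0.121
grip_force: 3.0
```

The hard stop is felt at 4–6 N after the catch drop, so the wheel is in. I'll withdraw, then move on to the roll.

step_arm --commands '[{"fingers": 0.76,"dx": 0.003,"dy": 0,"dz": -0.0002,"roll": 0},{"fingers": 0.76,"dx": 0.008,"dy": 0,"dz": -0.0005,"roll": 0},{"fingers": 0.76,"dx": 0.02,"dy": 0,"dz": -0.0015,"roll": 0},{"fingers": 0.76,"dx": 0.045,"dy": 0,"dz": -0.003,"roll": 0},{"fingers": 0.76,"dx": 0.07,"dy": 0,"dz": -0.02,"roll": 0},{"fingers": 0.5,"dx": 0.08,"dy": 0,"dz": -0.08,"roll": 0},{"fingers": 0.153,"dx": 0.08,"dy": 0,"dz": -0.12,"roll": 0},{"fingers": 0.153,"dx": 0.08,"dy": 0,"dz": -0.12,"roll": 0}]'

```text
time: 23.95
tool_pos: [0.4818, 0.2585, 0.1221]
tcp_rot: [-0.08, 3.057, 0.101]
wrist_force: [0.6, 0.4, 0.2]
width: 0.424
grip_force: 0.0
```

```bash
python3 look.py s9; python3 go.py .4187,.1596,.12,142.8 .4187,.1596,.008,142.8
python3 - <<'E'
import cv2,numpy as np
for f in("top",):
    g=lambda f:np.float32(cv2.imread(f"pics/{f}.png",0))
    a,b=g("top0"),g("s9top")
    for n,(y0,y1,x0,x1) in {"L":(158,196,192,216),"tape":(158,196,214,248),"R":(150,196,244,278),"bg":(60,150,60,130)}.items():
        print(n,[np.round(v,2) for v in cv2.phaseCorrelate(a[y0:y1,x0:x1].copy(),b[y0:y1,x0:x1].copy(),cv2.createHanningWindow((x1-x0,y1-y0),cv2.CV_32F))])
E
```

```text
top wheel 0 0 0
scene wheel 16 (np.float64(226.375), np.float64(219.8125)) [[0.5981 0.2545 0.013 ]]
t 24.05 q [ 0.43  0.06  2.07  0.04  0.92 -1.22] p [0.4789 0.2571 0.1176] yaw -177.14 F [-0.6 -0.  -0.9] w 0.427
.4187,.1596,.12,142.8 -> [ 0.0646 -0.0938 -0.0131] roll -319.9
.4187,.1596,.008,142.8 -> [ 0.0731 -0.1006  0.0984] roll -319.9
L [array([-0.19, -0.29]), np.float64(0.46)]
tape [array([ 0.56, -0.17]), np.float64(0.6)]
R [array([0.02, 0.01]), np.float64(1.0)]
bg [array([ 0.04, -0.08]), np.float64(1.0)]
```

step_arm --commands '[{"fingers": 0.153,"dx": 0.02,"dy": -0.03,"dz": -0.005,"roll": 10},{"fingers": 0.153,"dx": 0.04,"dy": -0.06,"dz": -0.009,"roll": 20},{"fingers": 0.153,"dx": 0.06,"dy": -0.085,"dz": -0.013,"roll": 30},{"fingers": 0.153,"dx": 0.0646,"dy": -0.0938,"dz": -0.013,"roll": 40},{"fingers": 0.153,"dx": 0.068,"dy": -0.097,"dz": 0.04,"roll": 40},{"fingers": 0.153,"dx": 0.072,"dy": -0.1,"dz": 0.085,"roll": 40},{"fingers": 0.153,"dx": 0.0731,"dy": -0.1007,"dz": 0.1,"roll": 40},{"fingers": 0.153,"dx": 0.0731,"dy": -0.1007,"dz": 0.1,"roll": 40}]'

```text
time: 25.05
tool_pos: [0.4169, 0.159, 0.0044]
tcp_rot: [0.983, 2.936, 0.125]
wrist_force: [-0.2, 0.5, 0.6]
width: 0.425
grip_force: 0.0
```

```bash
python3 st.py; python3 look.py s10; python3 go.py .4861,.1084,.006,142.8
python3 - <<'E'
from m import *
im,d,c=snap("wrist","w10"); P=cloud("w10")[3]
m=(abs(P[...,2]-.06)<.006)&(P[...,0]<.53)&(P[...,0]>.40)&(P[...,1]<.2)&(P[...,1]>.05)&(d>0)
print(m.sum()); v,u=np.nonzero(m); print(u.min(),u.max(),v.min(),v.max(),P[m].mean(0)) if m.sum() else 0
im,d,c,P=cloud("s10top");m=(abs(P[...,2]-.06)<.006)&(P[...,0]<.53)&(P[...,0]>.40)&(P[...,1]<.2)&(P[...,1]>.05)
print("top roll",m.sum(),np.median(P[m],0),P[m].min(0),P[m].max(0))
E
```

```text
t 25.05 q [ 0.275  0.055  2.329  0.068  0.677 -0.701] p [0.4169 0.159  0.0044] yaw 142.94 toolz [ 0.066  0.063 -0.996] F [-0.2  0.5  0.6] w 0.425
top wheel 56 (np.float64(207.03571428571428), np.float64(181.60714285714286)) [[0.5918 0.2707 0.013 ]]
scene wheel 15 (np.float64(226.26666666666668), np.float64(219.86666666666667)) [[0.5983 0.2549 0.013 ]]
t 25.15 q [ 0.28  0.05  2.33  0.07  0.68 -0.7 ] p [0.4194 0.1598 0.0068] yaw 142.94 F [ 0.3  0.9 -0.3] w 0.428
.4861,.1084,.006,142.8 -> [-0.0841 -0.001   0.0022] roll 0.1
2092
141 388 272 358 [0.42831179 0.18440586 0.06160094]
top roll 2 [0.49836858 0.12690962 0.06162057] [0.4980005  0.12523132 0.06000148] [0.49873667 0.12858791 0.06323965]
```

The wheel reads (0.592, 0.271), which matches the held depth I expected. Now I'll push the roll diagonally to its bay mouth.

step_arm --commands '[{"fingers": 0.153,"dx": -0.01,"dy": 0,"dz": 0,"roll": 0},{"fingers": 0.153,"dx": -0.018,"dy": 0,"dz": 0,"roll": 0},{"fingers": 0.153,"dx": -0.025,"dy": -0.0005,"dz": 0.0005,"roll": 0},{"fingers": 0.153,"dx": -0.033,"dy": -0.0005,"dz": 0.001,"roll": 0},{"fingers": 0.153,"dx": -0.041,"dy": -0.0005,"dz": 0.001,"roll": 0},{"fingers": 0.153,"dx": -0.049,"dy": -0.001,"dz": 0.001,"roll": 0},{"fingers": 0.153,"dx": -0.057,"dy": -0.001,"dz": 0.0015,"roll": 0},{"fingers": 0.153,"dx": -0.065,"dy": -0.001,"dz": 0.0015,"roll": 0}]'

```text
time: 26.2
tool_pos: [0.47, 0.1192, 0.0053]
tcp_rot: [0.982, 2.933, 0.128]
wrist_force: [-0.3, 0.6, 0.1]
width: 0.428
grip_force: 0.2
```

step_arm --commands '[{"fingers": 0.153,"dx": -0.006,"dy": 0,"dz": 0,"roll": 0},{"fingers": 0.153,"dx": -0.011,"dy": 0,"dz": 0,"roll": 0},{"fingers": 0.153,"dx": -0.015,"dy": 0,"dz": 0,"roll": 0},{"fingers": 0.153,"dx": -0.018,"dy": 0,"dz": 0,"roll": 0},{"fingers": 0.153,"dx": -0.019,"dy": 0,"dz": 0,"roll": 0},{"fingers": 0.153,"dx": -0.019,"dy": 0,"dz": 0,"roll": 0}]'

```text
time: 26.95
tool_pos: [0.485, 0.1081, 0.0058]
tcp_rot: [0.981, 2.933, 0.129]
wrist_force: [0.2, -0.8, -0.4]
width: 0.423
grip_force: 0.1
```

```bash
python3 st.py; python3 go.py .4542,.1326,.006,142.8 .4542,.1326,.15,142.8 .40,.078,.15,183
```

```text
t 26.95 q [ 0.131  0.144  2.225  0.085  0.696 -0.857] p [0.485  0.1081 0.0058] yaw 142.94 toolz [ 0.07   0.064 -0.995] F [ 0.2 -0.8 -0.4] w 0.423
t 26.95 q [ 0.13  0.14  2.22  0.08  0.7  -0.86] p [0.485  0.1081 0.0058] yaw 142.94 F [ 0.2 -0.8 -0.4] w 0.423
.4542,.1326,.006,142.8 -> [ 0.0393  0.0011 -0.0008] roll 0.1
.4542,.1326,.15,142.8 -> [ 0.0368  0.0146 -0.1441] roll 0.1
.40,.078,.15,183 -> [ 0.0471 -0.0613 -0.1514] roll -40.1
```

step_arm --commands '[{"fingers": 0.153,"dx": 0.015,"dy": 0,"dz": 0,"roll": 0},{"fingers": 0.153,"dx": 0.038,"dy": 0.001,"dz": -0.001,"roll": 0},{"fingers": 0.153,"dx": 0.038,"dy": 0.005,"dz": -0.05,"roll": 0},{"fingers": 0.153,"dx": 0.037,"dy": 0.0146,"dz": -0.1,"roll": -10},{"fingers": 0.153,"dx": 0.037,"dy": 0.0146,"dz": -0.144,"roll": -20},{"fingers": 0.153,"dx": 0.037,"dy": 0.0146,"dz": -0.144,"roll": -30},{"fingers": 0.153,"dx": 0.037,"dy": 0.0146,"dz": -0.144,"roll": -40.1},{"fingers": 0.153,"dx": 0.037,"dy": 0.0146,"dz": -0.144,"roll": -40.1}]'

```text
time: 27.95
tool_pos: [0.4531, 0.1332, 0.1497]
tcp_rot: [-0.08, 3.067, 0.096]
wrist_force: [-1.1, -0.6, -0.5]
width: 0.421
grip_force: 0.0
```

```bash
python3 st.py; python3 go.py .445,.0803,.14,183 .445,.0803,.006,183
python3 - <<'E'
from m import *
for n in("top","scene"):
    im,d,c=snap(n,"s11"+n);P=cloud("s11"+n)[3]
    m=(abs(P[...,2]-.06)<.007)&(P[...,0]<.57)&(P[...,0]>.45)&(P[...,1]<.14)&(P[...,1]>.03)&(d>0)
    print(n,m.sum(),P[m].mean(0).round(4),P[m].min(0).round(4),P[m].max(0).round(4))
    v,u=np.nonzero(m);(x,y),r=cv2.minEnclosingCircle(np.c_[u,v].astype(np.float32));print(plane(c,(x,y),.06))
E
```

```text
t 27.95 q [ 0.197 -0.114  2.169  0.058  1.006 -1.456] p [0.4531 0.1332 0.1497] yaw -177.12 toolz [ 0.07   0.064 -0.995] F [-1.1 -0.6 -0.5] w 0.421
t 27.95 q [ 0.2  -0.11  2.17  0.06  1.01 -1.46] p [0.4531 0.1332 0.1497] yaw -177.12 F [-1.1 -0.6 -0.5] w 0.421
.445,.0803,.14,183 -> [ 0.0114 -0.0529  0.0057] roll -360.1
.445,.0803,.006,183 -> [ 0.0213 -0.061   0.1391] roll -360.1<stdin>:5: RuntimeWarning: Mean of empty slice.
  ret = um.true_divide(
Traceback (most recent call last):
ValueError: zero-size array to reduction operation minimum which has no identity
```

step_arm --commands '[{"fingers": 0.153,"dx": 0.006,"dy": -0.03,"dz": 0.003,"roll": 0},{"fingers": 0.153,"dx": 0.0114,"dy": -0.053,"dz": 0.006,"roll": 0},{"fingers": 0.153,"dx": 0.0114,"dy": -0.053,"dz": 0.006,"roll": 0},{"fingers": 0.153,"dx": 0.015,"dy": -0.056,"dz": 0.05,"roll": 0},{"fingers": 0.153,"dx": 0.018,"dy": -0.059,"dz": 0.1,"roll": 0},{"fingers": 0.153,"dx": 0.0213,"dy": -0.061,"dz": 0.135,"roll": 0},{"fingers": 0.153,"dx": 0.0213,"dy": -0.061,"dz": 0.139,"roll": 0},{"fingers": 0.153,"dx": 0.0213,"dy": -0.061,"dz": 0.139,"roll": 0}]'

```text
time: 29.0
tool_pos: [0.4467, 0.0803, 0.0069]
tcp_rot: [-0.082, 3.066, 0.096]
wrist_force: [0.8, 0.0, -0.1]
width: 0.424
grip_force: 0.0
```

```bash
python3 st.py; python3 go.py .5,.0833,.006,183 .55,.0859,.006,183
python3 - <<'E'
from m import *
for n in("top","scene"):
    im,d,c=snap(n,"s12"+n);P=cloud("s12"+n)[3]
    m=(abs(P[...,2]-.06)<.007)&(P[...,0]<.57)&(P[...,0]>.45)&(P[...,1]<.14)&(P[...,1]>.03)&(d>0)
    if not m.sum(): print(n,0);continue
    print(n,m.sum(),P[m].mean(0).round(4),P[m].min(0).round(4),P[m].max(0).round(4))
    v,u=np.nonzero(m);(x,y),r=cv2.minEnclosingCircle(np.c_[u,v].astype(np.float32));print(plane(c,(x,y),.06))
E
```

```text
t 29.0 q [ 0.078  0.067  2.31   0.092  0.691 -1.615] p [0.4467 0.0803 0.0069] yaw -177.06 toolz [ 0.071  0.064 -0.995] F [ 0.8  0.  -0.1] w 0.424
t 29.0 q [ 0.08  0.07  2.31  0.09  0.69 -1.61] p [0.4467 0.0803 0.0069] yaw -177.06 F [ 0.8  0.  -0.1] w 0.424
.5,.0833,.006,183 -> [-0.0532 -0.      0.0049] roll -360.1
.55,.0859,.006,183 -> [-0.1031 -0.0002  0.0086] roll -360.1
top 72 [0.5396 0.0801 0.0605] [0.5304 0.0536 0.054 ] [0.5508 0.1075 0.0661]
[[0.53533888 0.08059625 0.06      ]]
scene 173 [0.5137 0.0852 0.0597] [0.4808 0.0465 0.0532] [0.55   0.1213 0.0665]
[[0.51345378 0.08674919 0.06      ]]
```

step_arm --commands '[{"fingers": 0.153,"dx": -0.01,"dy": 0.001,"dz": 0.001,"roll": 0},{"fingers": 0.153,"dx": -0.02,"dy": 0.001,"dz": 0.002,"roll": 0},{"fingers": 0.153,"dx": -0.027,"dy": 0.001,"dz": 0.0027,"roll": 0},{"fingers": 0.153,"dx": -0.034,"dy": 0.001,"dz": 0.0033,"roll": 0},{"fingers": 0.153,"dx": -0.041,"dy": 0.001,"dz": 0.0038,"roll": 0},{"fingers": 0.153,"dx": -0.048,"dy": 0.001,"dz": 0.0044,"roll": 0},{"fingers": 0.153,"dx": -0.052,"dy": 0.001,"dz": 0.0048,"roll": 0},{"fingers": 0.153,"dx": -0.055,"dy": 0.001,"dz": 0.005,"roll": 0}]'

```text
time: 30.1
tool_pos: [0.5011, 0.0839, 0.0052]
tcp_rot: [-0.083, 3.067, 0.095]
wrist_force: [-1.2, 0.2, 0.4]
width: 0.423
grip_force: 0.5
```

step_arm --commands '[{"fingers": 0.153,"dx": -0.004,"dy": 0,"dz": 0.0003,"roll": 0},{"fingers": 0.153,"dx": -0.008,"dy": 0,"dz": 0.0006,"roll": 0},{"fingers": 0.153,"dx": -0.012,"dy": 0,"dz": 0.0009,"roll": 0},{"fingers": 0.153,"dx": -0.015,"dy": 0,"dz": 0.0011,"roll": 0},{"fingers": 0.153,"dx": -0.015,"dy": 0,"dz": 0.0011,"roll": 0}]'

```text
time: 30.72
tool_pos: [0.5166, 0.0848, 0.0055]
tcp_rot: [-0.083, 3.066, 0.095]
wrist_force: [-0.5, -0.3, -0.1]
width: 0.422
grip_force: 0.0
```

```bash
python3 st.py
python3 - <<'E'
from m import *
for n in("top","scene"):
    im,d,c=snap(n,"s13"+n);P=cloud("s13"+n)[3]
    m=(abs(P[...,2]-.06)<.007)&(P[...,0]<.62)&(P[...,0]>.47)&(P[...,1]<.15)&(P[...,1]>.03)&(d>0)
    print(n,m.sum(),P[m].min(0).round(4) if m.sum() else 0,P[m].max(0).round(4) if m.sum() else 0)
E
```

```text
t 30.73 q [ 0.076  0.191  2.169  0.09   0.708 -1.615] p [0.5166 0.0848 0.0055] yaw -177.04 toolz [ 0.071  0.064 -0.995] F [-0.5 -0.3 -0.1] w 0.422
top 9 [0.4987 0.0377 0.0532] [0.6088 0.1467 0.0644]
scene 151 [0.4943 0.0319 0.053 ] [0.5886 0.1347 0.0669]
```

step_arm --commands '[{"fingers": 0.153,"dx": -0.003,"dy": 0,"dz": 0.0002,"roll": 0},{"fingers": 0.153,"dx": -0.006,"dy": 0,"dz": 0.0004,"roll": 0},{"fingers": 0.153,"dx": -0.008,"dy": 0,"dz": 0.0006,"roll": 0},{"fingers": 0.153,"dx": -0.008,"dy": 0,"dz": 0.0006,"roll": 0}]'

```text
time: 31.32
tool_pos: [0.5244, 0.0852, 0.0054]
tcp_rot: [-0.083, 3.067, 0.095]
wrist_force: [-0.1, 0.1, 0.5]
width: 0.424
grip_force: 0.0
```

step_arm --commands '[{"fingers": 0.153,"dx": -0.002,"dy": 0,"dz": 0.0001,"roll": 0},{"fingers": 0.153,"dx": -0.004,"dy": 0,"dz": 0.0002,"roll": 0},{"fingers": 0.153,"dx": -0.004,"dy": 0,"dz": 0.0002,"roll": 0}]'

```text
time: 31.7
tool_pos: [0.5284, 0.0854, 0.0055]
tcp_rot: [-0.083, 3.067, 0.095]
wrist_force: [0.9, 0.4, 0.4]
width: 0.425
grip_force: 0.1
```

step_arm --commands '[{"fingers": 0.153,"dx": -0.0015,"dy": 0,"dz": 0,"roll": 0},{"fingers": 0.153,"dx": -0.003,"dy": 0,"dz": 0,"roll": 0},{"fingers": 0.153,"dx": -0.003,"dy": 0,"dz": 0,"roll": 0}]'

```text
time: 32.08
tool_pos: [0.5307, 0.0857, 0.0055]
tcp_rot: [-0.083, 3.068, 0.096]
wrist_force: [-2.2, 0.6, 0.4]
width: 0.422
grip_force: 0.9
```

Contact with the catches, right where I expected it. I'll continue in small steps.

step_arm --commands '[{"fingers": 0.153,"dx": -0.001,"dy": 0,"dz": -0.0001,"roll": 0},{"fingers": 0.153,"dx": -0.0015,"dy": 0,"dz": -0.0002,"roll": 0}]'

```text
time: 32.33
tool_pos: [0.5316, 0.0858, 0.0056]
tcp_rot: [-0.083, 3.069, 0.096]
wrist_force: [-3.2, 1.2, -0.4]
width: 0.427
grip_force: 1.6
```

step_arm --commands '[{"fingers": 0.153,"dx": -0.001,"dy": 0,"dz": -0.0001,"roll": 0},{"fingers": 0.153,"dx": -0.0015,"dy": 0,"dz": -0.0002,"roll": 0}]'

```text
time: 32.58
tool_pos: [0.5338, 0.0858, 0.0061]
tcp_rot: [-0.083, 3.067, 0.096]
wrist_force: [-2.1, 1.6, -2.4]
width: 0.424
grip_force: 1.6
```

step_arm --commands '[{"fingers": 0.153,"dx": -0.001,"dy": 0,"dz": -0.0001,"roll": 0},{"fingers": 0.153,"dx": -0.0015,"dy": 0,"dz": -0.0002,"roll": 0}]'

```text
time: 32.83
tool_pos: [0.5349, 0.0857, 0.0062]
tcp_rot: [-0.083, 3.068, 0.095]
wrist_force: [-3.6, 0.3, -1.4]
width: 0.42
grip_force: 1.9
```

step_arm --commands '[{"fingers": 0.153,"dx": -0.001,"dy": 0,"dz": 0.0004,"roll": 0},{"fingers": 0.153,"dx": -0.0015,"dy": 0,"dz": 0.0005,"roll": 0}]'

```text
time: 33.08
tool_pos: [0.5364, 0.0858, 0.0058]
tcp_rot: [-0.083, 3.068, 0.095]
wrist_force: [-4.2, 0.3, -1.7]
width: 0.422
grip_force: 2.1
```

step_arm --commands '[{"fingers": 0.153,"dx": -0.001,"dy": 0,"dz": 0.0002,"roll": 0},{"fingers": 0.153,"dx": -0.002,"dy": 0,"dz": 0.0003,"roll": 0}]'

```text
time: 33.33
tool_pos: [0.5386, 0.086, 0.0059]
tcp_rot: [-0.083, 3.068, 0.095]
wrist_force: [-4.7, 1.0, -0.6]
width: 0.423
grip_force: 2.5
```

step_arm --commands '[{"fingers": 0.153,"dx": -0.001,"dy": 0,"dz": 0.0001,"roll": 0},{"fingers": 0.153,"dx": -0.002,"dy": 0,"dz": 0.0002,"roll": 0}]'

```text
time: 33.58
tool_pos: [0.5406, 0.0861, 0.0059]
tcp_rot: [-0.083, 3.068, 0.095]
wrist_force: [-5.4, 0.1, -0.4]
width: 0.422
grip_force: 2.5
```

step_arm --commands '[{"fingers": 0.153,"dx": -0.001,"dy": 0,"dz": 0.0001,"roll": 0},{"fingers": 0.153,"dx": -0.002,"dy": 0,"dz": 0.0002,"roll": 0},{"fingers": 0.153,"dx": -0.003,"dy": 0,"dz": 0.0003,"roll": 0}]'

```text
time: 33.95
tool_pos: [0.5443, 0.0863, 0.0061]
tcp_rot: [-0.083, 3.067, 0.095]
wrist_force: [-4.2, 0.2, -0.7]
width: 0.423
grip_force: 2.2
```

step_arm --commands '[{"fingers": 0.153,"dx": -0.001,"dy": 0,"dz": 0.0001,"roll": 0},{"fingers": 0.153,"dx": -0.002,"dy": 0,"dz": 0.0002,"roll": 0},{"fingers": 0.153,"dx": -0.003,"dy": 0,"dz": 0.0003,"roll": 0}]'

```text
time: 34.33
tool_pos: [0.5474, 0.0865, 0.0059]
tcp_rot: [-0.082, 3.066, 0.096]
wrist_force: [-2.7, 0.7, -2.4]
width: 0.422
grip_force: 1.7
```

step_arm --commands '[{"fingers": 0.153,"dx": -0.001,"dy": 0,"dz": 0.0001,"roll": 0},{"fingers": 0.153,"dx": -0.002,"dy": 0,"dz": 0.0002,"roll": 0},{"fingers": 0.153,"dx": -0.003,"dy": 0,"dz": 0.0003,"roll": 0}]'

```text
time: 34.7
tool_pos: [0.5506, 0.0866, 0.006]
tcp_rot: [-0.083, 3.066, 0.095]
wrist_force: [-1.3, -0.7, -1.8]
width: 0.425
grip_force: 1.0
```

step_arm --commands '[{"fingers": 0.153,"dx": -0.001,"dy": 0,"dz": 0.0001,"roll": 0},{"fingers": 0.153,"dx": -0.002,"dy": 0,"dz": 0.0002,"roll": 0},{"fingers": 0.153,"dx": -0.003,"dy": 0,"dz": 0.0003,"roll": 0}]'

```text
time: 35.08
tool_pos: [0.5531, 0.0868, 0.0057]
tcp_rot: [-0.083, 3.067, 0.095]
wrist_force: [-2.7, 1.4, 0.4]
width: 0.42
grip_force: 1.5
```

step_arm --commands '[{"fingers": 0.153,"dx": -0.0015,"dy": 0,"dz": 0.0002,"roll": 0},{"fingers": 0.153,"dx": -0.003,"dy": 0,"dz": 0.0003,"roll": 0},{"fingers": 0.153,"dx": -0.004,"dy": 0,"dz": 0.0004,"roll": 0}]'

```text
time: 35.45
tool_pos: [0.5572, 0.0871, 0.0056]
tcp_rot: [-0.083, 3.067, 0.095]
wrist_force: [-4.4, 0.5, 1.9]
width: 0.423
grip_force: 2.1
```

step_arm --commands '[{"fingers": 0.153,"dx": -0.0015,"dy": 0,"dz": 0.0001,"roll": 0},{"fingers": 0.153,"dx": -0.003,"dy": 0,"dz": 0.0003,"roll": 0}]'

```text
time: 35.7
tool_pos: [0.5608, 0.0872, 0.0057]
tcp_rot: [-0.082, 3.066, 0.095]
wrist_force: [-1.9, -0.8, 0.7]
width: 0.424
grip_force: 1.1
```

step_arm --commands '[{"fingers": 0.153,"dx": -0.0015,"dy": 0,"dz": 0.0001,"roll": 0},{"fingers": 0.153,"dx": -0.003,"dy": 0,"dz": 0.0003,"roll": 0}]'

```text
time: 35.95
tool_pos: [0.5635, 0.0874, 0.0056]
tcp_rot: [-0.083, 3.066, 0.095]
wrist_force: [-2.3, 1.5, 0.2]
width: 0.425
grip_force: 0.8
```

step_arm --commands '[{"fingers": 0.153,"dx": -0.0015,"dy": 0,"dz": 0.0001,"roll": 0},{"fingers": 0.153,"dx": -0.003,"dy": 0,"dz": 0.0003,"roll": 0}]'

```text
time: 36.2
tool_pos: [0.566, 0.0876, 0.0054]
tcp_rot: [-0.083, 3.068, 0.095]
wrist_force: [-4.0, 0.0, 2.2]
width: 0.423
grip_force: 1.9
```

step_arm --commands '[{"fingers": 0.153,"dx": -0.001,"dy": 0,"dz": 0.0001,"roll": 0},{"fingers": 0.153,"dx": -0.002,"dy": 0,"dz": 0.0001,"roll": 0}]'

```text
time: 36.45
tool_pos: [0.5682, 0.0879, 0.0054]
tcp_rot: [-0.083, 3.067, 0.096]
wrist_force: [-1.5, 1.6, 0.1]
width: 0.422
grip_force: 1.3
```

step_arm --commands '[{"fingers": 0.153,"dx": -0.001,"dy": 0,"dz": 0.0001,"roll": 0},{"fingers": 0.153,"dx": -0.002,"dy": 0,"dz": 0.0001,"roll": 0}]'

```text
time: 36.7
tool_pos: [0.57, 0.0879, 0.0054]
tcp_rot: [-0.083, 3.067, 0.096]
wrist_force: [-2.3, 0.6, 1.5]
width: 0.422
grip_force: 1.8
```

step_arm --commands '[{"fingers": 0.153,"dx": -0.001,"dy": 0,"dz": 0.0001,"roll": 0},{"fingers": 0.153,"dx": -0.0015,"dy": 0,"dz": 0.0001,"roll": 0}]'

```text
time: 36.95
tool_pos: [0.5715, 0.0878, 0.0054]
tcp_rot: [-0.083, 3.067, 0.095]
wrist_force: [-3.4, 0.2, 2.5]
width: 0.424
grip_force: 2.0
```

step_arm --commands '[{"fingers": 0.153,"dx": -0.001,"dy": 0,"dz": 0.0001,"roll": 0},{"fingers": 0.153,"dx": -0.0015,"dy": 0,"dz": 0.0001,"roll": 0}]'

```text
time: 37.2
tool_pos: [0.5731, 0.0879, 0.0054]
tcp_rot: [-0.083, 3.067, 0.095]
wrist_force: [-4.4, 0.4, 2.9]
width: 0.421
grip_force: 2.1
```

step_arm --commands '[{"fingers": 0.153,"dx": -0.001,"dy": 0,"dz": 0,"roll": 0},{"fingers": 0.153,"dx": -0.001,"dy": 0,"dz": 0,"roll": 0}]'

```text
time: 37.45
tool_pos: [0.5736, 0.0879, 0.0053]
tcp_rot: [-0.083, 3.068, 0.095]
wrist_force: [-5.4, 1.0, 2.9]
width: 0.424
grip_force: 2.6
```

```bash
python3 st.py
python3 - <<'E'
from m import *
im,d,c=snap("scene","s14scene");im2,d2,c2=snap("top","s14top");P=cloud("s14scene")[3]
m=(abs(P[...,2]-.06)<.007)&(P[...,0]<.66)&(P[...,0]>.53)&(P[...,1]<.15)&(P[...,1]>.03)&(d>0)
v,u=np.nonzero(m);(x,y),r=cv2.minEnclosingCircle(np.c_[u,v].astype(np.float32));print(m.sum(),P[m].min(0),P[m].max(0),plane(c,(x,y),.06))
g=lambda f:np.float32(cv2.imread(f"pics/{f}.png",0))
a,b=g("s6scene"),g("s14scene")
y0,y1,x0,x1=214,238,200,228
print([np.round(q,2) for q in cv2.phaseCorrelate(a[y0:y1,x0:x1].copy(),b[y0:y1,x0:x1].copy(),cv2.createHanningWindow((x1-x0,y1-y0),cv2.CV_32F))])
E
```

```text
t 37.45 q [ 0.074  0.285  2.047  0.087  0.738 -1.613] p [0.5736 0.0879 0.0053] yaw -177.04 toolz [ 0.069  0.064 -0.996] F [-5.4  1.   2.9] w 0.424
143 [0.55376883 0.03887124 0.05319836] [0.64424909 0.13716955 0.06686845] [[0.59739915 0.07826567 0.06      ]]
[array([-0.06, -0.52]), np.float64(0.83)]
```

step_arm --commands '[{"fingers": 0.153,"dx": -0.001,"dy": 0,"dz": 0,"roll": 0},{"fingers": 0.153,"dx": -0.001,"dy": 0,"dz": 0,"roll": 0}]'

```text
time: 37.8
tool_pos: [0.5738, 0.088, 0.0052]
tcp_rot: [-0.083, 3.07, 0.095]
wrist_force: [-7.6, 0.2, 5.5]
width: 0.423
grip_force: 3.8
```

step_arm --commands '[{"fingers": 0.153,"dx": -0.001,"dy": 0,"dz": 0,"roll": 0},{"fingers": 0.153,"dx": -0.001,"dy": 0,"dz": 0,"roll": 0}]'

```text
time: 38.05
tool_pos: [0.5739, 0.0881, 0.0051]
tcp_rot: [-0.083, 3.072, 0.095]
wrist_force: [-8.9, -0.6, 6.0]
width: 0.424
grip_force: 5.0
```

Hard stop reached: the position holds while the force rises. Withdrawing straight back, then up and away.

step_arm --commands '[{"fingers": 0.153,"dx": 0.004,"dy": 0,"dz": 0,"roll": 0},{"fingers": 0.153,"dx": 0.01,"dy": 0,"dz": -0.0005,"roll": 0},{"fingers": 0.153,"dx": 0.02,"dy": 0,"dz": -0.0015,"roll": 0},{"fingers": 0.153,"dx": 0.04,"dy": 0,"dz": -0.003,"roll": 0},{"fingers": 0.153,"dx": 0.08,"dy": 0,"dz": -0.006,"roll": 0},{"fingers": 0.153,"dx": 0.11,"dy": 0,"dz": -0.05,"roll": 0},{"fingers": 0.153,"dx": 0.12,"dy": 0,"dz": -0.11,"roll": 0},{"fingers": 0.153,"dx": 0.12,"dy": 0,"dz": -0.15,"roll": 0}]'

```text
time: 39.05
tool_pos: [0.4458, 0.0722, 0.1487]
tcp_rot: [-0.083, 3.063, 0.095]
wrist_force: [1.3, -0.5, 0.6]
width: 0.422
grip_force: 0.0
```

step_arm --commands '[{"fingers": 0.153,"dx": 0,"dy": -0.05,"dz": -0.03,"roll": 0},{"fingers": 0.153,"dx": 0,"dy": -0.1,"dz": -0.05,"roll": 0},{"fingers": 0.153,"dx": 0,"dy": -0.15,"dz": -0.05,"roll": 0},{"fingers": 0.153,"dx": 0,"dy": -0.2,"dz": -0.05,"roll": 0},{"fingers": 0.153,"dx": 0,"dy": -0.24,"dz": -0.05,"roll": 0},{"fingers": 0.153,"dx": 0,"dy": -0.24,"dz": -0.05,"roll": 0}]'

```text
time: 39.8
tool_pos: [0.456, -0.1725, 0.1817]
tcp_rot: [-0.077, 3.066, 0.094]
wrist_force: [-0.9, 0.9, -0.6]
width: 0.425
grip_force: 0.0
```

```bash
python3 st.py; python3 look.py s15
python3 - <<'E'
from m import *
g=lambda f:np.float32(cv2.imread(f"pics/{f}.png",0))
a,b=g("top0"),g("s15top")
for n,(y0,y1,x0,x1) in {"L":(158,196,192,216),"tape":(158,196,214,248),"R":(150,196,244,278),"bolts":(180,216,140,170),"bg":(60,150,60,130)}.items():
    print(n,[np.round(v,2) for v in cv2.phaseCorrelate(a[y0:y1,x0:x1].copy(),b[y0:y1,x0:x1].copy(),cv2.createHanningWindow((x1-x0,y1-y0),cv2.CV_32F))])
im,d,c,P=cloud("s15top")
m=(abs(P[...,2]-.06)<.006)&(P[...,0]<.7)&(P[...,0]>.5)&(P[...,1]<.15)&(P[...,1]>.02)&(d>0)
v,u=np.nonzero(m);(x,y),r=cv2.minEnclosingCircle(np.c_[u,v].astype(np.float32));print("roll",m.sum(),plane(c,(x,y),.06),np.median(P[m],0))
k=cv2.resize(cv2.imread("pics/s15top.png")[145:235,140:290],(800,480),interpolation=2);cv2.imwrite("pics/final.png",k)
E
```

```text
t 39.8 q [-0.476 -0.085  2.079  0.099  1.114 -2.139] p [ 0.456  -0.1725  0.1817] yaw -177.27 toolz [ 0.071  0.063 -0.995] F [-0.9  0.9 -0.6] w 0.425
top wheel 58 (np.float64(206.8448275862069), np.float64(181.6551724137931)) [[0.5916 0.2713 0.013 ]]
scene wheel 15 (np.float64(226.26666666666668), np.float64(219.86666666666667)) [[0.5983 0.2549 0.013 ]]
L [array([ 0.38, -0.35]), np.float64(0.63)]
tape [array([-0.02, -0.03]), np.float64(1.0)]
R [array([0.92, 0.56]), np.float64(0.38)]
bolts [array([-0.02,  0.12]), np.float64(1.04)]
bg [array([ 0.03, -0.01]), np.float64(0.99)]
roll 230 [[0.60779845 0.09005793 0.06      ]] [0.6072893  0.09107834 0.0601893 ]
```

View pics/final.png

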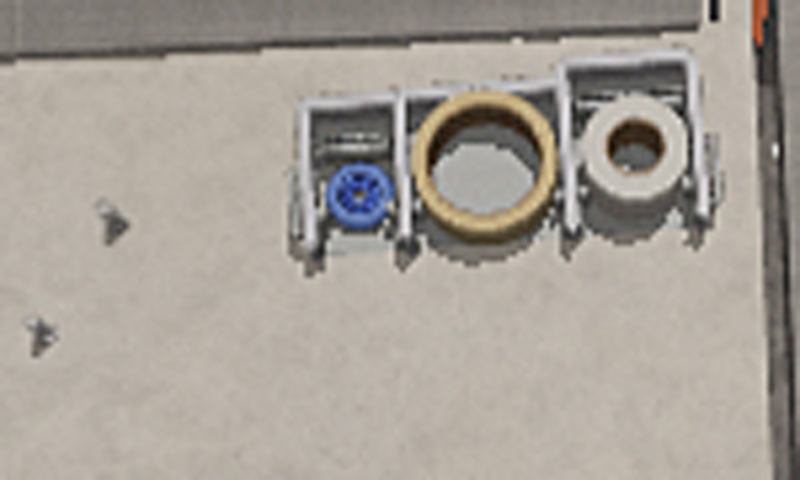

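The wheel (360,197) sits in the small bay against its plate, and the roll (635,148) is seated in the right bay at nub line +19 mm. The tape and tote have moved less than 0.1 px, both bolts (112,222) and (40,335) are standing in place, and the robot is clear.

```bash
python3 -c "
from workcell import *
print(finish_job())"
```

```text
the job is handed in; nothing more can be done
None
```

The wheel and then the label roll are pressed in behind their catches, each pushed to its plate's hard stop. In the final pictures the tape roll, tote and bolts have not visibly moved. I handed the job in at about 40 s, and no verdict came back.

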